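Hang the dryer's rinsed filter screens and leave the rack flushing

TASK

Shut the rinse water off at the lever valve and set the drip tray on the counter centred under the drying rail, parallel to its bar, while the filter screens are all still in the rinse rack. Then, with the water still shut, slide every screen up out of its slot and hang it by its folded top over the bar, side by side between the posts above the tray, hands off. When all are hanging, open the valve half way (45 degrees, the middle mark) so that the empty rack is flushed, leaving the tray in place and the other things on the counter where they stand.

Things in the scene. Friction and masses are not known exactly. Their poses are not given: they have to be found in the camera images.
- valve (a joint): opening of the ball valve's lever, rad: 0 shut (lever across the pipe, pointing to station +y, on a stop), 0.785 half open, 1.571 fully open (along the pipe, pointing to station -x, on a stop). Opens anticlockwise from above, stays where left, takes about 0.12 N m. White marks on a flat arc beneath the lever's end show shut, half and full.
- valve_axis (a point): on the valve's vertical axis at the lever's mid-height, 88 mm above the counter; x, y axes as station
- lever_grip (a point): place to grip the dark steel lever: 55 mm out from the valve axis, at mid-height, 88 mm up. The lever is a straight level bar 12 thick, 22 tall, reaching 94 mm from the axis. The marks' arc and the brass valve body below it are under 68 mm high.
- station: fixed grey rinse rack 196 (x) by 100 (y) by 70 tall; origin under its centre. Valve axis at x = -140, y = 0 mm. Four slots 9 mm wide, 58 deep (floor 12 mm up) across it at x = -72, -24, 24, 72 mm; each holds one screen's panel upright, 2 mm play per side, lip to station +x. There the screen's strip is 132 mm up, its tab's top 170; it must rise 60 mm to be free.
- rail: fixed dark steel drying rail: bar of 12 mm diameter along y, axis 170 mm up, between posts (16 mm diameter, 180 tall, round feet 60 mm across, 10 thick) at y = -175 and +175 mm. Origin on the counter below the bar's middle. Screens may hang with the lip on either side.
- bar_top (a point): middle of the bar, on its upper side, 176 mm above the counter; axes as rail. The bend of a hung screen lies about here, anywhere along y
- tray: loose white plastic drip tray 80 (x) by 270 (y) mm, 18 tall, 4 mm walls, 220 g, with a pan handle at the middle of its -x side. Origin: centre of its underside
- tray_grip (a point): the tray's handle: upright plate 12 thick (tray x), 50 wide (tray y), from the counter up to 44 mm, 125 mm from the tray's centre towards tray -x, joined by a tongue 30 wide, top 13 mm up. This point is 30 mm up. It stays clear in front of the bar when the tray lies under it.
- screen1: white-framed mesh filter screen (None if absent), 70 g: panel 76 wide (y), 5 thick, 120 tall; its top folds over to +x (4 mm strip) into a lip 45 mm long, 5 thick, at x = 31, leaving a 26 mm gap, open below, for the bar. Origin: middle of the panel's lower edge; z up. Grip tab on the strip, over mid-gap (x = 15.5): 34 wide (y), 14 thick, z = 124 to 158 mm. Starts in the slot at -72.
- screen2: white-framed mesh filter screen (None if absent), 70 g: panel 76 wide (y), 5 thick, 120 tall; its top folds over to +x (4 mm strip) into a lip 45 mm long, 5 thick, at x = 31, leaving a 26 mm gap, open below, for the bar. Origin: middle of the panel's lower edge; z up. Grip tab on the strip, over mid-gap (x = 15.5): 34 wide (y), 14 thick, z = 124 to 158 mm. Starts in the slot at -24.
- screen3: white-framed mesh filter screen (None if absent), 70 g: panel 76 wide (y), 5 thick, 120 tall; its top folds over to +x (4 mm strip) into a lip 45 mm long, 5 thick, at x = 31, leaving a 26 mm gap, open below, for the bar. Origin: middle of the panel's lower edge; z up. Grip tab on the strip, over mid-gap (x = 15.5): 34 wide (y), 14 thick, z = 124 to 158 mm. Starts in the slot at 24.
- screen4: white-framed mesh filter screen (None if absent), 70 g: panel 76 wide (y), 5 thick, 120 tall; its top folds over to +x (4 mm strip) into a lip 45 mm long, 5 thick, at x = 31, leaving a 26 mm gap, open below, for the bar. Origin: middle of the panel's lower edge; z up. Grip tab on the strip, over mid-gap (x = 15.5): 34 wide (y), 14 thick, z = 124 to 158 mm. Starts in the slot at 72.
- bend1 (a point): screen1's bend, the point that rests on the bar: under its top strip, mid-gap, 15.5 mm in x and 120 mm in z from the screen's origin; axes as the screen
- bend2 (a point): screen2's bend, the point that rests on the bar: under its top strip, mid-gap, 15.5 mm in x and 120 mm in z from the screen's origin; axes as the screen
- bend3 (a point): screen3's bend, the point that rests on the bar: under its top strip, mid-gap, 15.5 mm in x and 120 mm in z from the screen's origin; axes as the screen
- bend4 (a point): screen4's bend, the point that rests on the bar: under its top strip, mid-gap, 15.5 mm in x and 120 mm in z from the screen's origin; axes as the screen
- softener: bystander: white bottle, 72 diameter, 210 tall; origin under its centre
- peg_jar: bystander: glass jar, 68 diameter, 100 tall; origin under its centre
- dosing_cup: bystander: clear cup, 64 diameter, 60 tall; origin under its centre
- scrub_brush: bystander: hand brush lying behind the rail; origin under it
Things that resemble listed ones, but are neither listed nor needed, are in the scene too. What is shaped like the screen3 but turquoise is not meant.

How it is judged:
On the way, in this order (a step that is already met when the one before it is completed fails the run):
1. valve shut and the tray set down under the bar, with every screen still in its slot (value of joint valve below 0.09 rad and x of tray in the frame of rail between -0.025 and 0.025 m and y of tray in the frame of rail between -0.03 and 0.03 m and height (world z) of tray below 0.008 m and angle between the y axis of tray and the y axis of rail, either way round below 0.15 rad and angle between tray's own z axis and vertical below 0.1 rad and contact force between tray and the fingers below 0.05 N and z of screen1 in the frame of station between 0 and 0.025 m and x of screen1 in the frame of station between -0.087 and -0.057 m and y of screen1 in the frame of station between -0.03 and 0.03 m and z of screen2 in the frame of station between 0 and 0.025 m and x of screen2 in the frame of station between -0.039 and -0.009 m and y of screen2 in the frame of station between -0.03 and 0.03 m and z of screen3 in the frame of station between 0 and 0.025 m and x of screen3 in the frame of station between 0.009 and 0.039 m and y of screen3 in the frame of station between -0.03 and 0.03 m and z of screen4 in the frame of station between 0 and 0.025 m and x of screen4 in the frame of station between 0.057 and 0.087 m and y of screen4 in the frame of station between -0.03 and 0.03 m), for 0.2 s.
2. every screen hangs over the bar, the valve still shut (x of bend1 in the frame of bar_top between -0.02 and 0.02 m and y of bend1 in the frame of bar_top between -0.12 and 0.12 m and z of bend1 in the frame of bar_top between -0.006 and 0.012 m and angle between each of screen1, screen2, screen3, screen4's own z axis and vertical below 0.35 rad and linear speed of each of screen1, screen2, screen3, screen4 below 0.05 m/s and contact force between each of screen1, screen2, screen3, screen4 and the fingers below 0.05 N and x of bend2 in the frame of bar_top between -0.02 and 0.02 m and y of bend2 in the frame of bar_top between -0.12 and 0.12 m and z of bend2 in the frame of bar_top between -0.006 and 0.012 m and x of bend3 in the frame of bar_top between -0.02 and 0.02 m and y of bend3 in the frame of bar_top between -0.12 and 0.12 m and z of bend3 in the frame of bar_top between -0.006 and 0.012 m and x of bend4 in the frame of bar_top between -0.02 and 0.02 m and y of bend4 in the frame of bar_top between -0.12 and 0.12 m and z of bend4 in the frame of bar_top between -0.006 and 0.012 m and value of joint valve below 0.09 rad), for 0.2 s.
3. valve set half open, the screens still hanging (x of bend1 in the frame of bar_top between -0.02 and 0.02 m and y of bend1 in the frame of bar_top between -0.12 and 0.12 m and z of bend1 in the frame of bar_top between -0.006 and 0.012 m and angle between each of screen1, screen2, screen3, screen4's own z axis and vertical below 0.35 rad and linear speed of each of screen1, screen2, screen3, screen4 below 0.05 m/s and contact force between each of screen1, screen2, screen3, screen4 and the fingers below 0.05 N and x of bend2 in the frame of bar_top between -0.02 and 0.02 m and y of bend2 in the frame of bar_top between -0.12 and 0.12 m and z of bend2 in the frame of bar_top between -0.006 and 0.012 m and x of bend3 in the frame of bar_top between -0.02 and 0.02 m and y of bend3 in the frame of bar_top between -0.12 and 0.12 m and z of bend3 in the frame of bar_top between -0.006 and 0.012 m and x of bend4 in the frame of bar_top between -0.02 and 0.02 m and y of bend4 in the frame of bar_top between -0.12 and 0.12 m and z of bend4 in the frame of bar_top between -0.006 and 0.012 m and value of joint valve between 0.685 and 0.885 rad), for 0.2 s.
At the end, for the whole second after the job is handed in: Each screen present hangs still on the bar (bend within 20 mm across, -6 to +12 mm of the bar's top, within 120 mm of mid-bar, lean under 20 deg); tray flat under the bar, centred to 25 mm across, 30 mm along, parallel to 8 deg; valve 0.785 +-0.1 rad (shut earlier: under 0.09) (all of step 3 and x of tray in the frame of rail between -0.025 and 0.025 m and y of tray in the frame of rail between -0.03 and 0.03 m and height (world z) of tray below 0.008 m and angle between the y axis of tray and the y axis of rail, either way round below 0.15 rad and angle between tray's own z axis and vertical below 0.1 rad and velocity of joint valve between -0.05 and 0.05 rad/s and linear speed of tray below 0.03 m/s); the robot touches nothing.
It fails at once if a bystander is shoved more than 40 mm (distance of any of softener, peg_jar, dosing_cup, scrub_brush from where it was at the start of the episode above 0.04 m).
Of screen1, screen2, screen3, screen4 only 2 to 3 are there at a start; the rules pass over those that are not, and their reading is None.
At some moment in a run one of tray may be knocked a few centimetres aside while the robot is not near it.
It also fails if it takes over 208 s, if anything falls off the work surface, if the arm or the gripper's body presses on something with over 40 N, if the wrist force passes 120 N, or if a joint passes its speed limit or range.

ROBOT

A 6-joint arm with a two-finger parallel gripper is mounted at the origin on the work surface. World frame = base frame: x ahead of the robot, y to its left, z up, the work surface at z = 0. Lengths are in m, angles in rad, forces in N, time in s.
With the tool pointing down it reaches from about 0.25 to 0.775 m from the base axis. Payload 4 kg.
Tool frame: the origin (TCP) lies on the centre line of the jaws, within the pads' length; the fingertips stand robot.tips_ahead ahead of it and the grasp point (between the pads) lies 8 mm behind it (robot.tips_ahead is the distance from the TCP to the fingertips, in m); z points along the fingers, y is the line along which they close (so a half turn about z gives the same grasp; the last joint's range is limited). The gripper opens to 94 mm and grips with 3 to 60 N. Pads are 16 mm wide; open, the fingers measure 119 mm over their backs; the gripper's body (75 mm by 177 mm) begins 78 mm behind the grasp point.
Start: joints at [-1.35, 0.087, 1.371, -0, 1.684, -0.103], TCP at [0.175, -0.521, 0.186] pointing down, gripper open.
Joint ranges: [-3.1, 3.1], [-0.76, 2.03], [0.27, 2.55], [-1.08, 4.22], [0.17, 2.65], [-2.57, 2.57]. Speed limits (rad/s): [2.79, 2.79, 3.14, 3.14, 3.14, 3.14].

INTERFACE

Orientations are given as [roll, pitch, yaw] about the fixed x, y, z axes, in that order (R = Rz(yaw) Ry(pitch) Rx(roll)).
In Python, from bench import robot, snapshot, close_job, spotter gives the robot as it stands. The module is installed in compiled form; this text tells all that it offers.
- The arm moves only by the tool servo_tool, never from a script. Its argument "commands" is one flat list of numbers, 7 for each row, row after row: the shift along the tool's x, y, z in m, then the turn, a rotation vector about the tool's x, y, z in degrees, then the finger opening in m, from 0 to 0.094. In form: [x, y, z, ax, ay, az, grip, x, y, z, ax, ay, az, grip, ...]. A call has 1 to 10 rows; each row is the pose to reach, as a shift and turn from the pose commanded when the call began, along the tool's axes at that moment; what a row does not reach only later rows make up. A row lasts 1/8 s, in which the tool goes at most 62.5 mm and 10.7 degrees, less where a joint would pass 70% of its speed; a pose out of reach is approached as far as the arm can. A call with a gripper value outside its range is refused whole. The fingers move at their own pace and stop on an object; the grip force is fixed at half the most. Time passes only in rows, so rows that repeat a pose let the fingers close. It gives the time, the measured TCP pose, the force, the opening and the grip force at its end, in the units of the state.
- robot.get_obs(): the state, without advancing time (a new reading comes with each control period).
- snapshot(name): name is "side" or "top"; returns a dict with "img" (384x512x3 uint8, blue, green, red), "camera_matrix" (3x3 intrinsics, pixels), "k1" (the pictures are not rectified: a ray, as slopes to the right and down, at radius r is drawn at 1 + k1 r^2 times it, then the intrinsics apply), "extrinsics" (4x4, takes a point from camera to world coordinates). Camera axes: x right, y down, z forward; pixel columns grow to the right and rows downward; lengths in m; the calibration is good to about 2 mm. A picture is of the moment at which its call begins. There is no depth.
- close_job(): hands the job in; it is judged then, once.
Trained networks look in a picture, given as the dict that the camera call returned (one of the last four; its "shot" number tells which), for a name from the list of things; names that differ only in an ending like _2 or _b are one class to them, and where a whole thing is asked for, a point or a joint stands for the part that bears it (a point fixed in the world has none). Each returns a list of dicts, best first, with "conf" (0 to 1); they miss things now and then, are a little off and sometimes report something else, mostly with a low value. They report only what shows in the picture. A call takes as long as a camera call. They do not tell look-alikes from the thing itself.
- spotter.trace(name, picture): "region" (384x512 bool, what is visible of it) and "box" ([left, top, width, height] in pixels, round what is visible of it).
The state is a dict: "time": time; "joint_positions": joint angles; "qvel": joint speeds; "joint_torque": joint torques, N m; "tool_pos": TCP position; "ee_rot": TCP orientation; "wrist_force": force on the tool from outside, world axes, zero at the start; "wrist_torque": the same for the moment, N m; "width": finger opening in m; "finger_force": force on a finger pad.
Only numpy, scipy, OpenCV 4.12 (cv2) and the standard library are available. Lean on these libraries where they do the work, as an engineer would, in place of code of your own. Each camera call takes 0.05 s, during which the arm holds its last target. There are 200 camera calls.

## Working session

There is one attempt and no reset: what is moved stays moved. The work goes in short steps, Python scripts to look and compute and a tool call to move; the robot and the scene stay as the last step left them, time stands still between calls to the robot, and variables do not carry over. Pictures are saved under pics/ and viewed, at most 14 in all, crops included, and the job is handed in when it is done.

Besides the shell and the picture viewer there is one more tool, called after "Emit:" as name(argument=value, ...) on one line, values as JSON. servo_tool: Moves the arm, as the interface text tells. Its arguments: {"type":"object","properties":{"commands":{"type":"array","items":{"type":"number"}}},"required":["commands"]}

```bash
mkdir -p pics; cat > h.py <<'E'
import numpy as np, cv2
from bench import robot, snapshot, close_job, spotter
def proj(s,P):
    P=np.atleast_2d(P); E=np.linalg.inv(s["extrinsics"]); c=P@E[:3,:3].T+E[:3,3]
    x=c[:,:2]/c[:,2:]; r=(x**2).sum(1,keepdims=True); x=x*(1+s["k1"]*r)
    K=np.array(s["camera_matrix"]); return x@K[:2,:2].T+K[:2,2]
def ray(s,uv):
    K=np.array(s["camera_matrix"]); d=(np.atleast_2d(uv)-K[:2,2])/[K[0,0],K[1,1]]; x=d.copy()
    for _ in range(20): x=d/(1+s["k1"]*(x**2).sum(1,keepdims=True))
    E=np.array(s["extrinsics"]); return E[:3,3], np.c_[x,np.ones(len(x))]@E[:3,:3].T
def atz(s,uv,z):
    o,d=ray(s,uv); return o+d*((z-o[2])/d[:,2:])
E
cat > a.py <<'E'
from h import *
o=robot.get_obs(); print(o["time"],o["tool_pos"],o["ee_rot"],o["width"],robot.tips_ahead)
for n in ["top","side"]:
    s=snapshot(n); cv2.imwrite(f"pics/{n}0.png",cv2.resize(s["img"],(800,600),interpolation=cv2.INTER_CUBIC))
    np.save(f"{n}.npy",s,allow_pickle=True)
    print(n,np.round(s["extrinsics"],3).tolist(),s["camera_matrix"][0][0],s["k1"])
    for t in ["valve","station","rail","tray","screen1","tray_grip"]:
        for d in spotter.trace(t,s)[:6]:
            m=d["region"]; ys,xs=np.nonzero(m); print(t,round(d["conf"],2),d["box"],m.sum(), [round(xs.mean(),1),round(ys.mean(),1)])
E
python3 a.py
```

```text
0.0 [ 0.17486331 -0.52084068  0.18520088] [-3.13936321e+00 -2.25012045e-04  3.23786781e-01] 0.09423106297102679 0.011
top [[-0.015, -0.999, 0.045, 0.441], [-1.0, 0.014, -0.007, 0.083], [0.006, -0.045, -0.999, 1.334], [0.0, 0.0, 0.0, 1.0]] 384.4711866968402 -0.12574736910689466
valve 0.51 [209.4, 212.5, 1.6, 31.0] 209 [np.float64(209.5), np.float64(227.8)]
station 0.6 [176.1, 145.8, 49.9, 106.5] 2419 [np.float64(206.4), np.float64(204.9)]
rail 0.68 [292.6, 157.7, 128.7, 20.1] 916 [np.float64(355.0), np.float64(165.7)]
rail 0.19 [189.2, 135.9, 22.5, 16.3] 314 [np.float64(201.0), np.float64(143.5)]
tray 0.82 [258.5, 165.5, 58.3, 83.9] 2229 [np.float64(279.1), np.float64(206.9)]
screen1 0.87 [188.0, 153.6, 29.9, 16.2] 398 [np.float64(202.5), np.float64(159.2)]
screen1 0.7 [148.5, 261.2, 49.6, 26.1] 1039 [np.float64(172.5), np.float64(274.5)]
screen1 0.61 [186.8, 134.2, 28.1, 21.7] 369 [np.float64(201.3), np.float64(143.6)]
tray_grip 0.59 [257.5, 165.4, 59.7, 83.1] 2164 [np.float64(279.0), np.float64(207.3)]
side [[-0.998, -0.062, 0.031, 0.466], [-0.066, 0.736, -0.674, 1.113], [0.019, -0.
[... 365 characters left out ...]
[np.float64(250.9), np.float64(291.4)]
station 0.86 [211.2, 231.0, 109.6, 42.7] 2846 [np.float64(265.3), np.float64(249.9)]
rail 0.79 [238.0, 97.4, 24.6, 92.9] 535 [np.float64(248.0), np.float64(148.6)]
tray 0.97 [242.9, 170.8, 72.5, 42.8] 1616 [np.float64(278.3), np.float64(200.1)]
screen1 0.9 [221.7, 218.3, 14.0, 30.9] 310 [np.float64(229.1), np.float64(232.4)]
screen1 0.9 [208.5, 221.1, 14.0, 31.0] 350 [np.float64(214.4), np.float64(232.7)]
screen1 0.64 [329.7, 262.8, 27.8, 43.4] 931 [np.float64(343.7), np.float64(287.5)]
tray_grip 0.8 [242.6, 171.8, 74.0, 42.0] 1585 [np.float64(278.3), np.float64(200.3)]
tray_grip 0.52 [220.2, 219.0, 15.1, 33.2] 339 [np.float64(229.1), np.float64(233.8)]
```

View pics/top0.png

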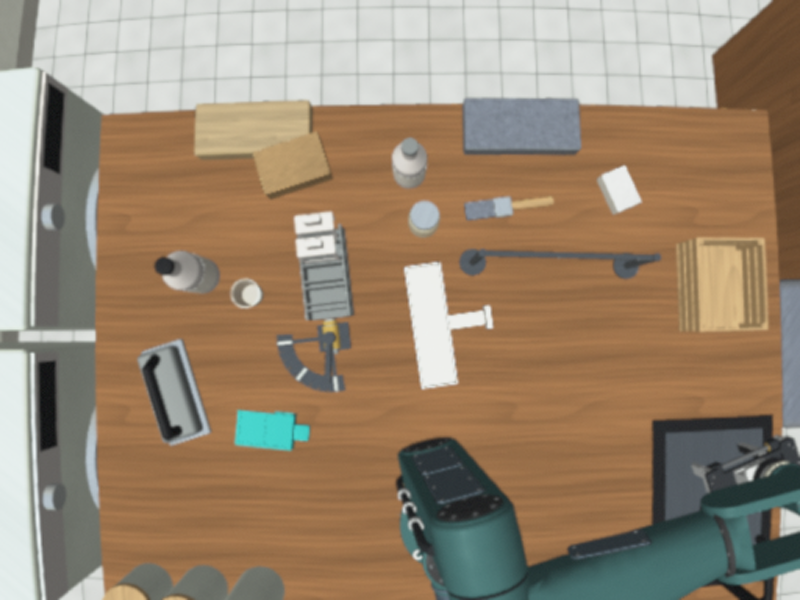

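View pics/side0.png

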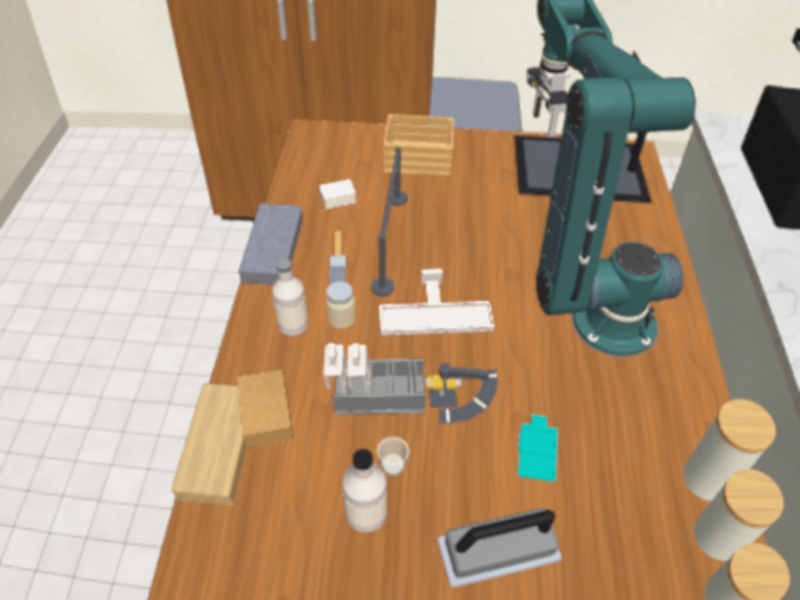

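The top view shows two screens, in the far slots (3 and 4), at about (314,222) and (316,246). The lever is at (330,360) pointing to −x, so the valve is open. The tray is at (430,325) with its handle at (488,318), and the bar runs from (472,255) to (625,258). I'll crop both views for corner picks.

```bash
python3 - <<'E'
from h import *
a=np.load("top.npy",allow_pickle=True).item(); b=np.load("side.npy",allow_pickle=True).item()
def g(s,x,y,w,h,f,n):
    c=cv2.resize(s["img"][y:y+h,x:x+w],None,fx=f,fy=f,interpolation=cv2.INTER_LANCZOS4)
    for i in range(0,w,20): cv2.putText(c,str(x+i),(i*f,8),0,.3,(0,0,255),1); cv2.line(c,(i*f,10),(i*f,16),(0,0,255),1)
    for i in range(0,h,20): cv2.putText(c,str(y+i),(0,i*f+3),0,.3,(0,0,255),1); cv2.line(c,(20,i*f),(26,i*f),(0,0,255),1)
    cv2.imwrite("pics/"+n,c)
g(a,170,130,160,120,5,"ct.png"); g(b,190,85,133,190,3,"cs.png")
g(a,270,145,160,60,5,"cr.png")
E
```

```text
(no output)
```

View pics/ct.png

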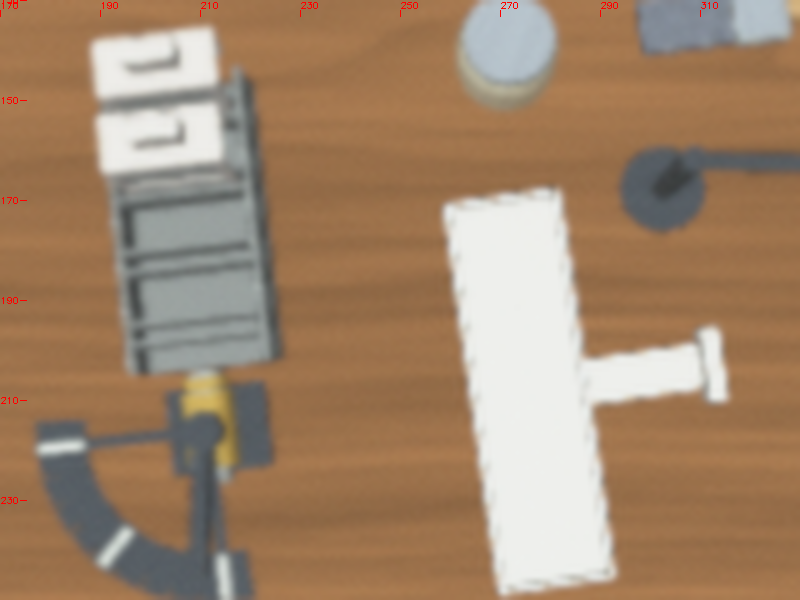

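View pics/cs.png

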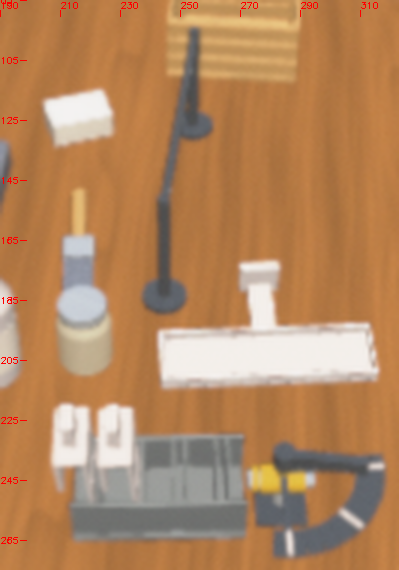

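View pics/cr.png

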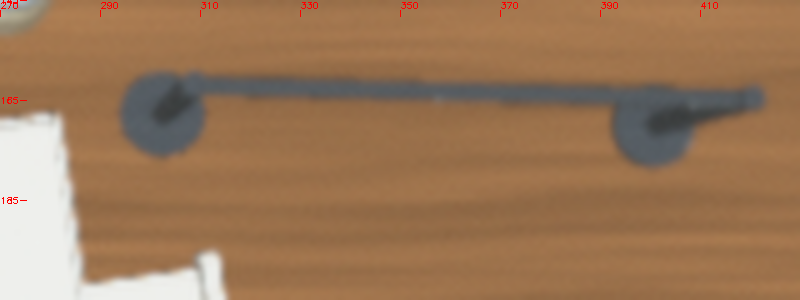

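```bash
cat > fit.py <<'E'
from h import *
from scipy.optimize import least_squares
a=np.load("top.npy",allow_pickle=True).item(); b=np.load("side.npy",allow_pickle=True).item()
T=lambda *p:np.array(p)/5+[170,130]; R=lambda *p:np.array(p)/5+[270,145]; S=lambda *p:np.array(p)/3+[190,85]
def pose(p,P): c,s=np.cos(p[2]),np.sin(p[2]); P=np.array(P)/1000; return np.array([p[0]+c*P[0]-s*P[1],p[1]+s*P[0]+c*P[1],P[2]])
def run(L,x0,name):
    f=lambda p:np.concatenate([(proj(s,pose(p,m(p) if callable(m) else m))[0]-uv) for s,uv,m in L])
    r=least_squares(f,x0,loss="soft_l1",f_scale=.7); print(name,np.round(r.x,4).tolist()); print(np.round(r.fun.reshape(-1,2),1).tolist()); return r.x
st=[(b,S(72,537),(98,50,0)),(b,S(245,535),(-98,50,0)),(b,S(72,503),(98,50,70)),(b,S(246,501),(-98,50,70)),(b,S(243,435),(-98,-50,70)),
(a,T(128,374),(-98,50,70)),(a,T(281,356),(-98,-50,0)),(a,T(240,68),(98,-50,0)),
(a,T(205,428),(-140,0,99)),
(a,T(61,447),lambda p:(-140,p[3]*1e3,p[4]*1e3)),(a,T(224,577),lambda p:(-140-p[3]*1e3,0,p[4]*1e3)),(a,T(116,547),lambda p:(-140-p[3]*707,p[3]*707,p[4]*1e3)),
(b,S(291,541),lambda p:(-140,p[3]*1e3,p[4]*1e3)),(b,S(377,465),lambda p:(-140-p[3]*1e3,0,p[4]*1e3)),(b,S(352,519),lambda p:(-140-p[3]*707,p[3]*707,p[4]*1e3))]
s=run(st,[.6,.25,.1,.09,.06],"station")
ax=pose(s,(-140,0,88)); print("valve axis",ax)
print("top tip px -> z.1",atz(a,[T(208,570),T(205,428)],.099))
for n,x in ((3,24),(4,72)):
    P=pose(s,(x+15.5,0,170)); print("tab top",n,P,proj(a,P),proj(b,P))
ra=[(a,R(162,113),(0,175,10)),(a,R(652,125),(0,-175,10)),(b,S(163,297),(0,175,10)),(b,S(191,125),(0,-175,10)),(a,R(190,84),(0,175,174)),(a,R(755,98),(0,-175,176)),(b,S(164,199),(0,175,176))]
r=run(ra,[.7,-.1,0],"rail")
tr=[(a,T(444,205),(40,135,18)),(a,T(560,188),(-40,135,18)),(a,T(614,577),(-40,-135,18)),(a,T(500,594),(40,-135,18)),(a,T(708,328),(-119,25,44)),(a,T(727,400),(-131,-25,22)),(b,S(160,332),(-40,135,18)),(b,S(370,325),(-40,-135,18))]
t=run(tr,[.55,.08,1.6],"tray"); print("handle",pose(t,(-125,0,30)))
E
python3 fit.py
```

```text
station [0.5581, 0.256, 0.097, 0.0997, 0.068]
[[-0.5, 0.9], [-0.5, 0.8], [-1.8, 0.8], [0.0, 0.7], [-0.4, -1.7], [-0.0, 0.5], [1.2, 1.1], [3.5, 3.1], [-0.2, 0.9], [-0.0, 0.2], [0.5, 1.0], [-0.0, 0.5], [-1.2, 0.3], [-2.5, -0.1], [-0.7, -0.4]]
valve axis [0.41878723 0.24240332 0.088     ]
top tip px -> z.1 [[0.33054112 0.24089794 0.099     ]
 [0.4216728  0.24172973 0.099     ]]
tab top 3 [0.59744373 0.2597844  0.17      ] [[201.66488253 158.39652248]] [[229.29752436 222.44184532]]
tab top 4 [0.64521818 0.26443227 0.17      ] [[200.10493699 142.93715552]] [[214.17321181 222.59590962]]
rail [0.5751, -0.2392, -0.0311]
[[-0.2, 0.3], [0.4, -0.0], [-0.2, -1.4], [-0.0, -1.0], [0.1, 0.4], [-1.1, 0.1], [-0.8, 0.3]]
tray [0.5207, 0.0272, 1.4159]
[[0.4, 51.8], [0.3, 58.5], [0.3, -97.0], [0.1, -103.6], [-1.1, 1.6], [-0.3, -26.5], [51.4, 2.7], [-87.3, -7.4]]
handle [ 0.50140323 -0.09629812  0.03      ]
```

```bash
sed -i '/^tr=/,$d' fit.py; cat >> fit.py <<'E'
tr=[(a,T(444,205),(40,-135,18)),(a,T(560,188),(-40,-135,18)),(a,T(614,577),(-40,135,18)),(a,T(500,594),(40,135,18)),(a,T(708,328),(-119,-25,44)),(a,T(727,400),(-131,25,22)),(b,S(160,332),(-40,-135,18)),(b,S(370,325),(-40,135,18))]
t=run(tr,[.55,.08,1.6],"tray"); print("handle",pose(t,(-125,0,30)))
E
cat > go.py <<'E'
# rows(targets): targets = list of (x,y,z,psi); prints tool shift/turn for each relative to measured pose
from h import *
from scipy.spatial.transform import Rotation as Q
def rows(T,g):
    o=robot.get_obs(); p=np.array(o["tool_pos"]); R=Q.from_euler("xyz",o["ee_rot"])
    out=[]
    for x,y,z,s in T:
        rv=(R.inv()*Q.from_euler("xyz",[np.pi,0,s])).as_rotvec(degrees=True)
        out+=[*np.round(R.inv().apply(np.array([x,y,z])-p),4).tolist(),*np.round(rv,1).tolist(),g]
    print(np.round(p,4),np.round(o["ee_rot"],3),"w",round(o["width"],4),"F",np.round(o["wrist_force"],1),"t",o["time"])
    for i in range(0,len(out),7): print(out[i:i+7])
E
python3 fit.py | grep -A1 -e tray -e handle; python3 -c "
from go import *
rows([(.42,-.1,.25,1.8),(.365,.237,.2,3.12)],.05)"
```

```text
tray [0.4423, 0.0292, 1.6956]
[[0.2, -0.0], [-0.0, 0.2], [0.3, 0.3], [-0.1, 0.2], [-1.4, 0.4], [-0.5, 0.1], [-1.1, -1.0], [-0.9, -0.9]]
handle [ 0.45790287 -0.09478585  0.03      ]
[ 0.175  -0.5215  0.1864] [3.141 0.    0.324] w 0.094 F [-0.7 -0.2  0.4] t 0.7
[0.3664, -0.3216, -0.0636, 0.0, 0.0, -84.6, 0.05]
[0.4215, -0.6586, -0.0137, 0.0, 0.0, -160.2, 0.05]
```

Emit:
servo_tool(commands=[0.366,-0.322,-0.064,0,0,-84.6,0.05,0.366,-0.322,-0.064,0,0,-84.6,0.05,0.366,-0.322,-0.064,0,0,-84.6,0.05,0.366,-0.322,-0.064,0,0,-84.6,0.05,0.366,-0.322,-0.064,0,0,-84.6,0.05,0.366,-0.322,-0.064,0,0,-84.6,0.05,0.366,-0.322,-0.064,0,0,-84.6,0.05,0.366,-0.322,-0.064,0,0,-84.6,0.05,0.366,-0.322,-0.064,0,0,-84.6,0.05])

```text
time: 1.82
tool_pos: [0.4208, -0.0968, 0.2511]
ee_rot: [3.14, 0.0, 1.807]
wrist_force: [-0.3, -0.8, 0.8]
width: 0.0502
finger_force: 0.0
```

```bash
python3 -c "
from go import *
rows([(.365,.238,.18,3.12)],.05)"
```

```text
[ 0.4208 -0.0968  0.2511] [3.14  0.    1.807] w 0.0502 F [-0.3 -0.8  0.8] t 1.825
[0.3386, 0.0241, 0.071, 0.1, 0.1, -75.2, 0.05]
```

Emit:
servo_tool(commands=[0.339,0.024,0.071,0,0,-75,0.04,0.339,0.024,0.071,0,0,-75,0.04,0.339,0.024,0.071,0,0,-75,0.04,0.339,0.024,0.071,0,0,-75,0.04,0.339,0.024,0.071,0,0,-75,0.04,0.339,0.024,0.071,0,0,-75,0.04,0.339,0.024,0.071,0,0,-75,0.04,0.339,0.024,0.071,0,0,-75,0.04,0.339,0.024,0.071,0,0,-75,0.04])

```text
time: 2.95
tool_pos: [0.3662, 0.235, 0.1795]
ee_rot: [-3.141, 0.0, 3.105]
wrist_force: [0.2, 0.1, 0.6]
width: 0.0402
finger_force: 0.0
```

```bash
python3 -c "
from go import *
rows([(.365,.2405,.084,3.14)],.05)
s=snapshot('side')
c=cv2.resize(s['img'][180:280,200:333],None,fx=5,fy=5); cv2.imwrite('pics/v1.png',c)"
```

```text
[0.3662 0.235  0.1795] [-3.141  0.     3.105] w 0.0402 F [0.2 0.1 0.6] t 2.95
[0.0015, 0.0055, 0.0955, -0.0, 0.0, -2.0, 0.05]
```

View pics/v1.png

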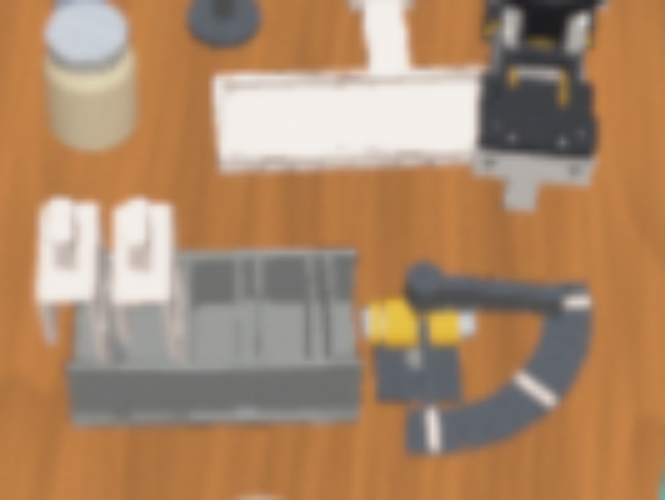

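The lever runs from (425,283) to (570,297), with the gripper above it. I'll descend and grip.

Emit:
servo_tool(commands=[0.0015,0.0055,0.06,0,0,-2,0.04,0.0015,0.0055,0.0955,0,0,-2,0.04,0.0015,0.0055,0.0955,0,0,-2,0.04,0.0015,0.0055,0.0955,0,0,-2,0.008,0.0015,0.0055,0.0955,0,0,-2,0.0,0.0015,0.0055,0.0955,0,0,-2,0.0,0.0015,0.0055,0.0955,0,0,-2,0.0,0.0015,0.0055,0.0955,0,0,-2,0.0])

```text
time: 4.0
tool_pos: [0.3645, 0.2415, 0.0841]
ee_rot: [3.142, 0.0, -3.139]
wrist_force: [0.0, -0.4, -0.2]
width: 0.0004
finger_force: 0.0
```

```bash
python3 -c "
from go import *
o=robot.get_obs(); p=o['tool_pos']; s0=o['ee_rot'][2]%(2*np.pi)
ax=np.array([.4195,.242]); v=np.array(p[:2])-ax; print(v)
L=[]
for k in range(1,11):
    d=-np.radians(9.2*k); c,s=np.cos(d),np.sin(d); w=ax+[c*v[0]-s*v[1],s*v[0]+c*v[1]]; L.append((*w,p[2],s0+d))
rows(L,0)"
```

```text
[-0.05496971 -0.00054836]
[0.3645 0.2415 0.0841] [ 3.142  0.    -3.139] w 0.0004 F [ 0.  -0.4 -0.2] t 4.0
[-0.0006, 0.0088, 0.0, 0.0, 0.0, 9.2, 0]
[-0.0027, 0.0174, 0.0, 0.0, 0.0, 18.4, 0]
[-0.0061, 0.0255, 0.0, 0.0, 0.0, 27.6, 0]
[-0.0107, 0.033, 0.0, 0.0, 0.0, 36.8, 0]
[-0.0165, 0.0397, 0.0, 0.0, 0.0, 46.0, 0]
[-0.0233, 0.0453, 0.0, 0.0, 0.0, 55.2, 0]
[-0.0309, 0.0498, 0.0, 0.0, 0.0, 64.4, 0]
[-0.0391, 0.053, 0.0, 0.0, 0.0, 73.6, 0]
[-0.0477, 0.0549, 0.0, 0.0, 0.0, 82.8, 0]
[-0.0565, 0.0554, 0.0, 0.0, 0.0, 92.0, 0]
```

Nothing is in the grip, so I'll look.

```bash
python3 -c "
from h import *
s=snapshot('side');t=snapshot('top')
c=cv2.resize(s['img'][180:280,230:330],None,fx=4,fy=4); d=cv2.resize(t['img'][190:290,150:250],None,fx=4,fy=4)
cv2.imwrite('pics/v2.png',np.hstack([c,d]))
for z in (.084,.073): P=[.3645,.2415,z];print(proj(s,P),proj(t,P))"
```

```text
[[300.29887605 238.38620036]] [[211.86382441 233.12173055]]
[[300.00640084 240.30442721]] [[212.28522062 232.91091494]]
```

View pics/v2.png

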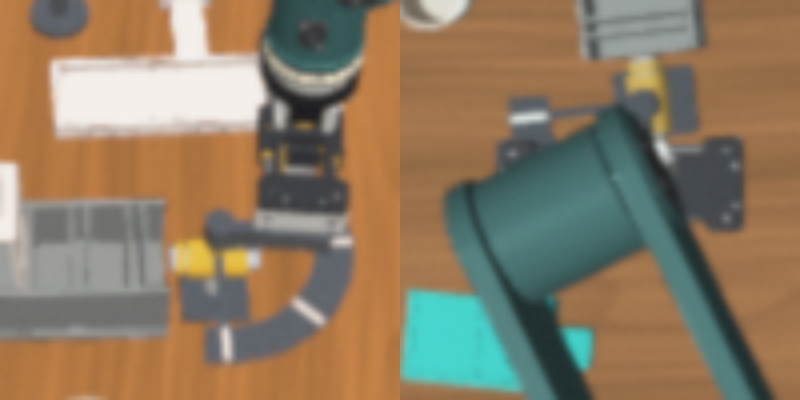

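```bash
python3 -c "
from h import *
s=snapshot('side');t=snapshot('top')
for P in ([.3662,.255,.1685],[.3662,.2675,.1685],[.3645,.2415,.073],[.3645,.254,.073],[.3645,.2415,.17]): print(P,proj(s,P),proj(t,P))
o=robot.get_obs();print(o['tool_pos'],o['joint_positions'])
c=cv2.resize(s['img'][205:265,265:335],None,fx=8,fy=8,interpolation=cv2.INTER_CUBIC)
cv2.imwrite('pics/v3.png',c)
# lever pix, side crop v2 -> world
print(atz(s,np.array([[213,228],[340,238]])/4+[230,180],.095))
"
```

```text
[0.3662, 0.255, 0.1685] [[302.10551246 226.21364461]] [[203.92263082 234.36013326]]
[0.3662, 0.2675, 0.1685] [[302.09081481 229.3643299 ]] [[199.82233261 234.4039206 ]]
[0.3645, 0.2415, 0.073] [[300.00640084 240.30442721]] [[212.28522062 232.91091494]]
[0.3645, 0.254, 0.073] [[299.9781812  243.35598332]] [[208.48709933 232.95426624]]
[0.3645, 0.2415, 0.17] [[302.69545275 222.59628251]] [[208.29635624 234.90620529]]
[0.3643722  0.24138895 0.08377824] [ 4.55288055e-01 -1.23736685e-01  1.78338767e+00 -6.08450546e-05
  1.48215071e+00 -1.11819522e+00]
[[0.42193198 0.24822005 0.095     ]
 [0.31670578 0.25034007 0.095     ]]
```

View pics/v3.png

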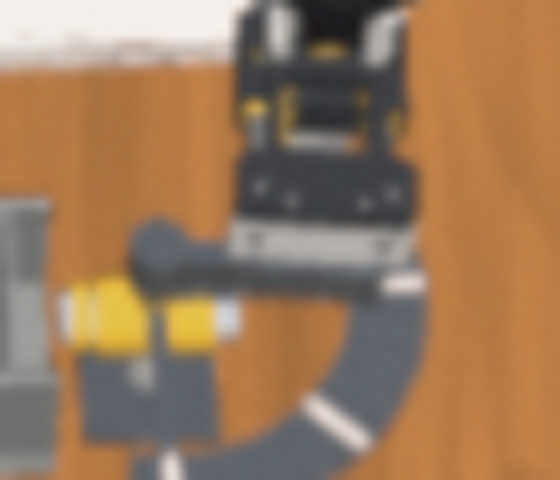

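Emit:
servo_tool(commands=[-0.0006,0.0088,0,0,0,9.2,0,-0.0027,0.0174,0,0,0,18.4,0,-0.0061,0.0255,0,0,0,27.6,0,-0.0107,0.033,0,0,0,36.8,0,-0.0165,0.0397,0,0,0,46,0,-0.0165,0.0397,0,0,0,46,0])

```text
time: 4.95
tool_pos: [0.3809, 0.2813, 0.0837]
ee_rot: [-3.141, 0.0, 2.344]
wrist_force: [-0.7, 0.3, 0.7]
width: 0.0002
finger_force: 0.0
```

```bash
python3 -c "
from h import *
s=snapshot('side');t=snapshot('top')
c=cv2.resize(s['img'][190:290,240:340],None,fx=4,fy=4); d=cv2.resize(t['img'][190:290,150:250],None,fx=4,fy=4)
cv2.imwrite('pics/v4.png',np.hstack([c,d]))
print(robot.get_obs()['tool_pos'])"
```

```text
[0.38059487 0.28090148 0.08365656]
```

View pics/v4.png

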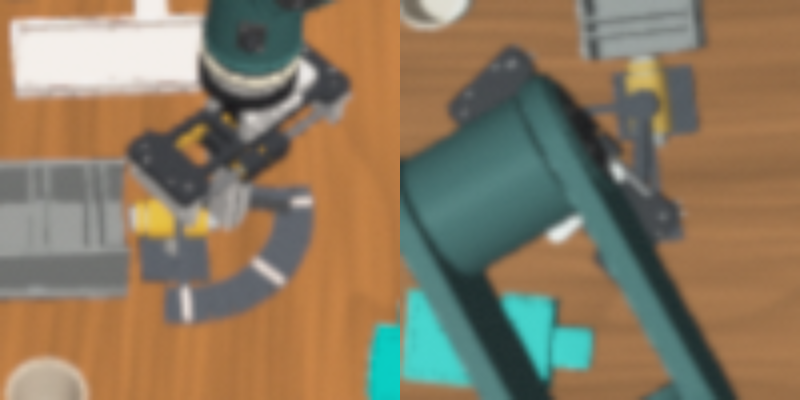

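```bash
python3 -c "
from h import *
s=snapshot('side')
for z in (.073,.09,.105): print(z,proj(s,[.3806,.281,z]))
c=cv2.resize(s['img'][215:265,270:330],None,fx=10,fy=10,interpolation=cv2.INTER_CUBIC)
cv2.imwrite('pics/v5.png',c)
"
```

```text
0.073 [[295.04199807 249.75510103]]
0.09 [[295.46060212 246.81640664]]
0.105 [[295.83582785 244.17851314]]
```

View pics/v5.png

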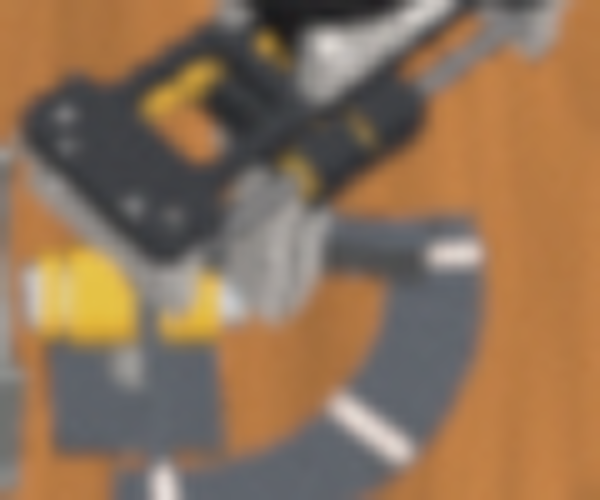

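```bash
python3 -c "
from go import *
rows([(.381,.281,.15,2.344),(.365,.2435,.15,3.13),(.365,.2435,.064,3.13)],.05)"
```

```text
[0.3806 0.2809 0.0837] [-3.141  0.     2.343] w 0.0006 F [-0.8  0.8  0.5] t 5.1
[-0.0002, 0.0003, -0.0663, -0.0, 0.0, -0.0, 0.05]
[-0.0159, -0.0373, -0.0663, -0.0, -0.0, -45.1, 0.05]
[-0.0159, -0.0372, 0.0197, -0.0, -0.0, -45.1, 0.05]
```

Emit:
servo_tool(commands=[0,0,-0.066,0,0,0,0.0,0,0,-0.066,0,0,0,0.05,-0.016,-0.037,-0.066,0,0,-45,0.05,-0.016,-0.037,-0.066,0,0,-45,0.05,-0.016,-0.037,-0.066,0,0,-45,0.05,-0.016,-0.037,-0.066,0,0,-45,0.05,-0.016,-0.037,-0.066,0,0,-45,0.05,-0.016,-0.037,-0.02,0,0,-45,0.05,-0.016,-0.037,0.0,0,0,-45,0.05,-0.016,-0.037,0.01,0,0,-45,0.05])

```text
time: 6.35
tool_pos: [0.3645, 0.2434, 0.0722]
ee_rot: [-3.14, -0.002, 3.126]
wrist_force: [-0.6, 0.4, -0.1]
width: 0.0498
finger_force: 0.0
```

Emit:
servo_tool(commands=[0,0,0.01,0,0,0,0.05,0,0,0.01,0,0,0,0.0,0,0,0.01,0,0,0,0.0,0,0,0.01,0,0,0,0.0,0,0,0.01,0,0,0,0.0,0,0,0.01,0,0,0,0.0])

```text
time: 7.1
tool_pos: [0.3656, 0.2446, 0.0644]
ee_rot: [3.14, 0.001, 3.127]
wrist_force: [-0.6, 1.9, 2.8]
width: 0.0114
finger_force: 30.0
```

```bash
cat > arc.py <<'E'
from go import *
def arc(deg,n,g=0):
    o=robot.get_obs(); p=o['tool_pos']; s0=o['ee_rot'][2]
    ax=np.array([.4197,.2435]); v=np.array(p[:2])-ax; L=[]
    for k in range(1,n+1):
        d=np.radians(deg*k/n); c,s=np.cos(d),np.sin(d); w=ax+[c*v[0]-s*v[1],s*v[0]+c*v[1]]; L.append((*w,p[2],s0+d))
    rows(L,g)
E
python3 -c "
from arc import *
arc(-86,10)"
```

```text
[0.3656 0.2446 0.0644] [3.140e+00 1.000e-03 3.127e+00] w 0.0114 F [-0.6  1.9  2.8] t 7.1
[-0.0006, 0.0081, 0.0, 0.1, 0.0, 8.6, 0]
[-0.0025, 0.016, 0.0, 0.1, 0.0, 17.2, 0]
[-0.0055, 0.0235, 0.0, 0.1, 0.0, 25.8, 0]
[-0.0096, 0.0305, 0.0001, 0.1, 0.0, 34.4, 0]
[-0.0147, 0.0368, 0.0001, 0.1, 0.0, 43.0, 0]
[-0.0207, 0.0423, 0.0001, 0.1, 0.0, 51.6, 0]
[-0.0274, 0.0468, 0.0001, 0.1, -0.0, 60.2, 0]
[-0.0348, 0.0502, 0.0001, 0.1, -0.0, 68.8, 0]
[-0.0425, 0.0525, 0.0001, 0.1, -0.0, 77.4, 0]
[-0.0506, 0.0537, 0.0001, 0.1, -0.0, 86.0, 0]
```

Emit:
servo_tool(commands=[-0.0006,0.0081,0,0,0,8.6,0,-0.0025,0.016,0,0,0,17.2,0,-0.0055,0.0235,0,0,0,25.8,0,-0.0096,0.0305,0,0,0,34.4,0,-0.0147,0.0368,0,0,0,43,0,-0.0207,0.0423,0,0,0,51.6,0,-0.0274,0.0468,0,0,0,60.2,0,-0.0348,0.0502,0,0,0,68.8,0,-0.0425,0.0525,0,0,0,77.4,0,-0.0506,0.0537,0,0,0,86,0])

```text
time: 8.35
tool_pos: [0.4143, 0.2972, 0.0643]
ee_rot: [-3.135, -0.0, 1.622]
wrist_force: [-15.9, -2.7, 12.1]
width: 0.012
finger_force: 30.6
```

Emit:
servo_tool(commands=[0,0,0,0,0,0,0.0])

```text
time: 8.48
tool_pos: [0.4141, 0.2971, 0.0643]
ee_rot: [-3.135, 0.0, 1.627]
wrist_force: [-7.5, 0.3, 7.1]
width: 0.0119
finger_force: 30.4
```

```bash
python3 -c "
from arc import *
o=robot.get_obs();print(o['wrist_torque'],o['finger_force'])
arc(-3,1)
s=snapshot('top');cv2.imwrite('pics/v6.png',np.hstack([cv2.resize(s['img'][190:265,160:240],None,fx=5,fy=5),cv2.resize(snapshot('side')['img'][205:280,255:335],None,fx=5,fy=5)]))"
```

```text
[-0.01286547  1.273627    0.45286713] 30.435776710510254
[0.4141 0.2971 0.0643] [-3.135  0.     1.627] w 0.0119 F [-7.5  0.3  7.1] t 8.475
[0.0001, 0.0028, -0.0, -0.4, 0.0, 3.0, 0]
```

View pics/v6.png

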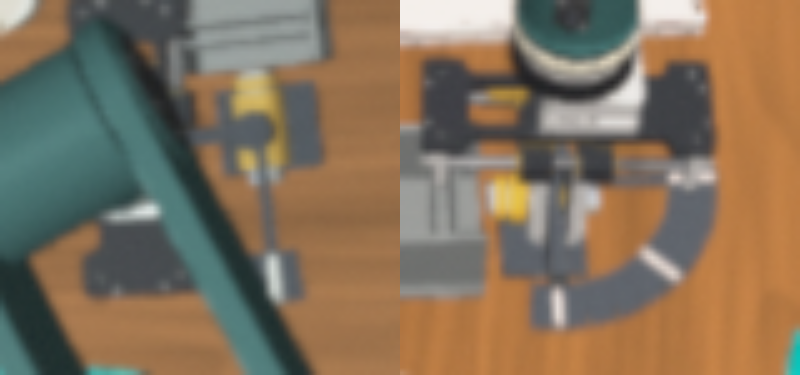

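```bash
python3 -c "
from h import *
s=snapshot('side'); 
for z in (.053,.07,.085): print(z,proj(s,[.414,.297,z]),proj(s,[.414,.305,z]),proj(s,[.4,.36,z]))
print('lever tip',proj(s,[.4105,.337,.088]))
cv2.imwrite('pics/v7.png',cv2.resize(s['img'][220:275,265:325],None,fx=10,fy=10,interpolation=cv2.INTER_CUBIC))"
```

```text
0.053 [[284.40618729 256.53096249]] [[284.33140137 258.56072288]] [[288.13901764 273.1689189 ]]
0.07 [[284.72890505 253.6662999 ]] [[284.65481736 255.70495068]] [[288.50760572 270.38346233]]
0.085 [[285.0182286 251.0947764]] [[284.94479191 253.14118634]] [[288.83826666 267.88129674]]
lever tip [[285.79791072 261.02844624]]
```

View pics/v7.png

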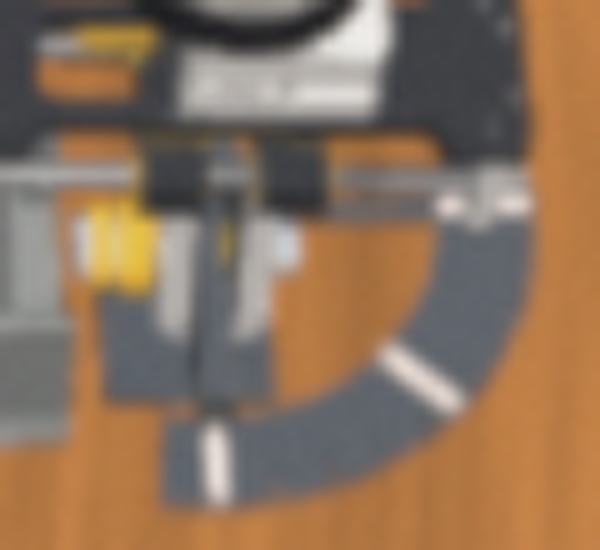

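Emit:
servo_tool(commands=[0,0,0,0,0,0,0.03,0,0,0,0,0,0,0.03,0,0,0,0,0,0,0.03,0,0,-0.06,0,0,0,0.03,0,0,-0.11,0,0,0,0.05,0,0,-0.11,0,0,0,0.05])

```text
time: 9.38
tool_pos: [0.4197, 0.2982, 0.1794]
ee_rot: [3.132, -0.005, 1.626]
wrist_force: [-0.3, 0.2, -0.2]
width: 0.0468
finger_force: 0.0
```

```bash
python3 -c "
from go import *
rows([(.459,-.095,.12,3.266)],.06)"
```

```text
[0.4197 0.2982 0.1794] [ 3.132 -0.005  1.626] w 0.0468 F [-0.3  0.2 -0.2] t 9.375
[-0.395, 0.0172, 0.0578, 0.6, 0.3, -94.0, 0.06]
```

Emit:
servo_tool(commands=[-0.395,0.017,0.0,0.6,0.3,-94,0.06,-0.395,0.017,0.0,0.6,0.3,-94,0.06,-0.395,0.017,0.0,0.6,0.3,-94,0.06,-0.395,0.017,0.0,0.6,0.3,-94,0.06,-0.395,0.017,0.0,0.6,0.3,-94,0.06,-0.395,0.017,0.05,0.6,0.3,-94,0.06,-0.395,0.017,0.05,0.6,0.3,-94,0.06,-0.395,0.017,0.05,0.6,0.3,-94,0.06,-0.395,0.017,0.05,0.6,0.3,-94,0.06,-0.395,0.017,0.05,0.6,0.3,-94,0.06])

```text
time: 10.62
tool_pos: [0.4544, -0.0971, 0.1218]
ee_rot: [-3.14, -0.013, -3.014]
wrist_force: [-0.2, 0.5, -0.3]
width: 0.0601
finger_force: 0.0
```

```bash
python3 -c "
from go import *
rows([(.459,-.095,.02,3.266)],.06)
t=snapshot('top');s=snapshot('side')
for n,q in(('t',t),('s',s)):
  for k in ('valve','tray'):
    for d in spotter.trace(k,q)[:3]: print(n,k,round(d['conf'],2),d['box'])
P=[.459,-.095,.129+.017]; print(proj(s,P))
cv2.imwrite('pics/v8.png',np.hstack([cv2.resize(t['img'][130:250,160:290],None,fx=3,fy=3),cv2.resize(s['img'][150:270,220:330],None,fx=3,fy=3)]))"
```

```text
[ 0.4544 -0.0971  0.1218] [-3.14  -0.013 -3.014] w 0.0601 F [-0.2  0.5 -0.3] t 10.625
[-0.0062, 0.0017, 0.1017, -0.1, -0.8, 0.2, 0.06]
t valve 0.44 [183.8, 211.1, 29.6, 8.6]
t tray 0.65 [258.0, 164.6, 33.3, 82.6]
s valve 0.67 [278.3, 233.5, 11.0, 29.4]
s valve 0.4 [220.9, 218.3, 14.0, 32.6]
s tray 0.58 [241.8, 171.1, 74.9, 40.6]
s tray 0.43 [277.4, 235.7, 15.1, 28.0]
[[276.97509123 153.85649741]]
```

View pics/v8.png

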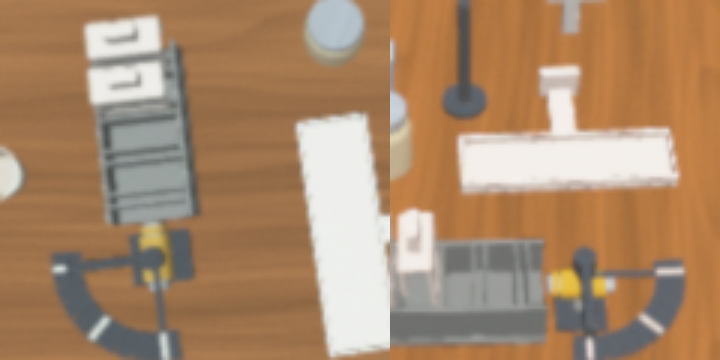

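The top view shows the lever at (60,265)–(155,258), on the shut mark. I'll descend on the handle.

Emit:
servo_tool(commands=[-0.006,0.0017,0.05,0,-0.8,0,0.06,-0.006,0.0017,0.09,0,-0.8,0,0.06,-0.006,0.0017,0.102,0,-0.8,0,0.06,-0.006,0.0017,0.102,0,-0.8,0,0.06])

```text
time: 11.42
tool_pos: [0.4601, -0.0945, 0.0217]
ee_rot: [-3.139, 0.003, -3.017]
wrist_force: [0.6, -0.4, 0.6]
width: 0.0599
finger_force: 0.0
```

Emit:
servo_tool(commands=[0,0,0.008,0,0,0,0.06,0,0,0.014,0,0,0,0.06,0,0,0.014,0,0,0,0.06])

```text
time: 11.8
tool_pos: [0.4603, -0.0947, 0.0078]
ee_rot: [-3.139, 0.004, -3.017]
wrist_force: [-0.7, 0.7, 0.6]
width: 0.0599
finger_force: 0.0
```

```bash
python3 -c "
from go import *
rows([(.459,-.095,.0,3.266)],.06)
s=snapshot('side')
cv2.imwrite('pics/v9.png',cv2.resize(s['img'][150:220,235:325],None,fx=7,fy=7,interpolation=cv2.INTER_CUBIC))"
```

```text
[ 0.4603 -0.0947  0.0078] [-3.139  0.004 -3.017] w 0.0599 F [-0.7  0.7  0.6] t 11.8
[0.0014, -0.0002, 0.0078, -0.2, 0.2, 0.0, 0.06]
```

View pics/v9.png

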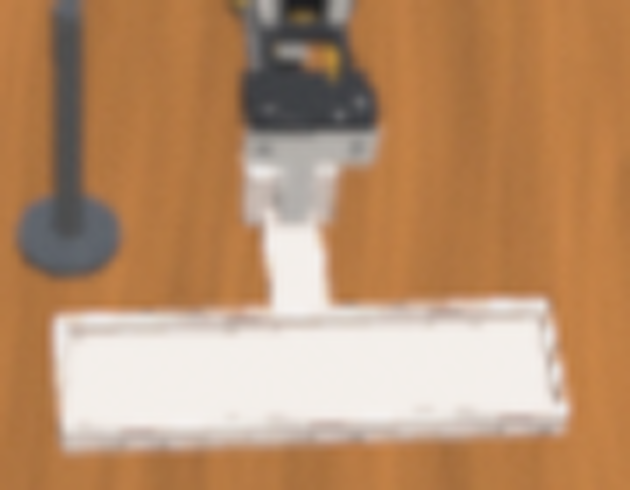

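The fingers straddle the handle at (290,195) without contact, so the true tips sit about 28 mm higher than the reading implies. That used up the 14 viewed pictures, and I'll work from numbers from here on.

Emit:
servo_tool(commands=[0,0,0.006,0,0,0,0.06,0,0,0.006,0,0,0,0.0,0,0,0.006,0,0,0,0.0,0,0,0.006,0,0,0,0.0,0,0,0.006,0,0,0,0.0,0,0,0.006,0,0,0,0.0])

```text
time: 12.6
tool_pos: [0.4604, -0.0947, 0.0019]
ee_rot: [-3.138, 0.004, -3.017]
wrist_force: [-0.4, -0.7, -1.1]
width: 0.0138
finger_force: 0.0
```

```bash
cat > tray.py <<'E'
from go import *
# move held tray: grip measured now relates tray pose tr to tool; path of tray poses (cx,cy,yaw,dz)
def path(tr,W,n):
    o=robot.get_obs(); p=o['tool_pos']; s0=o['ee_rot'][2]; L=[]
    c,s=np.cos(tr[2]),np.sin(tr[2]); d=np.array([[c,s],[-s,c]])@(np.array(p[:2])-tr[:2])
    for w,k in zip(W,n):
        t0=np.array(tr,float); 
        for i in range(1,k+1):
            t=t0+(np.array(w)-t0)*i/k; c,s=np.cos(t[2]),np.sin(t[2])
            L.append((*(t[:2]+np.array([[c,-s],[s,c]])@d),p[2],s0+t[2]-tr[2]))
        tr=w
    rows(L,0)
E
python3 -c "
from tray import *
s=snapshot('side');print(proj(s,[[.46,-.058,.018],[.46,-.058,.028]]))
path((.4423,.0292,1.6956),[(.42,.02,.85)],[5]);path((.4423,.0292,1.6956),[(.42,.02,-.031),(.42,-.238,-.031),(.565,-.2392,-.031)],[1,1,1])"
```

```text
[[274.7696447  184.25185627]
 [274.88426536 182.50546244]]
[ 0.4604 -0.0947  0.0019] [-3.139  0.004 -3.017] w 0.0119 F [0.1 0.5 0.6] t 12.65
[0.0258, 0.0001, -0.0001, -0.2, 0.2, 9.7, 0]
[0.051, 0.0037, -0.0002, -0.1, 0.3, 19.4, 0]
[0.0751, 0.0107, -0.0003, -0.1, 0.3, 29.1, 0]
[0.0975, 0.0209, -0.0005, -0.1, 0.3, 38.8, 0]
[0.1178, 0.0339, -0.0006, -0.1, 0.3, 48.4, 0]
[ 0.4604 -0.0947  0.0019] [-3.139  0.004 -3.017] w 0.0119 F [0.1 0.5 0.6] t 12.65
[0.1498, 0.1357, -0.001, 0.1, 0.3, 98.9, 0]
[0.182, -0.1202, -0.0004, -0.2, 0.2, -0.0, 0]
[0.0383, -0.1395, 0.0003, -0.2, 0.2, -0.0, 0]
```

Emit:
servo_tool(commands=[0,0,0,0,0,0,0,0.026,0.0,0,0,0,9.7,0,0.051,0.0037,0,0,0,19.4,0,0.075,0.0107,0,0,0,29.1,0,0.0975,0.021,0,0,0,38.8,0,0.118,0.034,0,0,0,48.4,0,0.118,0.034,0,0,0,48.4,0])

```text
time: 13.52
tool_pos: [0.3385, -0.0757, 0.0018]
ee_rot: [3.141, 0.006, 2.422]
wrist_force: [-3.1, 0.1, 5.3]
width: 0.0116
finger_force: 30.0
```

```bash
python3 -c "
from tray import *
path((.42,.02,.85),[(.42,.02,-.031)],[6])
s=snapshot('side')
for d in spotter.trace('tray',s)[:2]: print(d['conf'],d['box'])"
```

```text
[ 0.3385 -0.0757  0.0018] [3.141 0.006 2.422] w 0.0116 F [-3.1  0.1  5.3] t 13.525
[0.0184, 0.0011, -0.0001, 0.1, 0.3, 8.4, 0]
[0.0365, 0.0049, -0.0002, 0.1, 0.3, 16.8, 0]
[0.0538, 0.0113, -0.0003, 0.1, 0.3, 25.2, 0]
[0.0699, 0.0201, -0.0004, 0.1, 0.3, 33.7, 0]
[0.0847, 0.0312, -0.0005, 0.2, 0.3, 42.1, 0]
[0.0976, 0.0444, -0.0006, 0.2, 0.3, 50.5, 0]
0.59 [252.8, 176.2, 66.5, 49.8]
0.52 [209.6, 178.9, 18.4, 32.4]
```

Emit:
servo_tool(commands=[0.0184,0.001,0,0,0,8.4,0,0.0365,0.005,0,0,0,16.8,0,0.054,0.011,0,0,0,25.2,0,0.07,0.02,0,0,0,33.7,0,0.085,0.031,0,0,0,42.1,0,0.0976,0.0444,0,0,0,50.5,0,0.0976,0.0444,0,0,0,50.5,0])

```text
time: 14.5
tool_pos: [0.296, 0.023, 0.0018]
ee_rot: [3.136, 0.002, 1.543]
wrist_force: [-1.2, 1.9, 6.4]
width: 0.0118
finger_force: 30.0
```

```bash
cat > trayfit.py <<'E'
from h import *
from scipy.optimize import least_squares
def rect(x0,region=None):
    "tray pan rect from white pixels in top picture: iterate minAreaRect on white mask near the guess"
    t=snapshot("top"); im=t["img"].astype(int); w=((im.min(2)>185)&((im.max(2)-im.min(2))<30)).astype(np.uint8)
    w=cv2.morphologyEx(w,cv2.MORPH_OPEN,np.ones((15,15),np.uint8))
    n,l,st,c=cv2.connectedComponentsWithStats(w)
    g=proj(t,[x0[0],x0[1],.018])[0]
    i=min(range(1,n),key=lambda i:np.hypot(*(c[i]-g))) if n>1 else None
    if i is None: print("none"); return
    cn=max(cv2.findContours((l==i).astype(np.uint8),0,1)[0],key=cv2.contourArea)
    box=cv2.boxPoints(cv2.minAreaRect(cn)); print("area",st[i][4],"guess",g.round(1),"centroid",c[i].round(1))
    P=atz(t,box,.018); print(P[:,:2].round(4).tolist()); C=P.mean(0)
    e=[P[1]-P[0],P[2]-P[1]]; L=[np.linalg.norm(v) for v in e]; v=e[int(np.argmax(L))]
    print("centre",C[:2].round(4),"len",np.round(L,3),"long dir deg",round((np.degrees(np.arctan2(v[1],v[0])))%180,1))
E
python3 -c "
from tray import *
path((.42,.02,-.031),[(.42,-.238,-.031)],[8])
import trayfit; trayfit.rect((.42,.02))"
```

```text
[0.296  0.023  0.0018] [3.136e+00 2.000e-03 1.543e+00] w 0.0118 F [-1.2  1.9  6.4] t 14.5
[-0.0322, 0.0009, 0.0001, 0.3, 0.1, 0.0, 0]
[-0.0645, 0.0018, 0.0001, 0.3, 0.1, 0.0, 0]
[-0.0967, 0.0027, 0.0002, 0.3, 0.1, 0.0, 0]
[-0.129, 0.0035, 0.0002, 0.3, 0.1, 0.0, 0]
[-0.1612, 0.0044, 0.0003, 0.3, 0.1, 0.0, 0]
[-0.1934, 0.0053, 0.0003, 0.3, 0.1, 0.0, 0]
[-0.2257, 0.0062, 0.0004, 0.3, 0.1, 0.0, 0]
[-0.2579, 0.0071, 0.0005, 0.3, 0.1, 0.0, 0]
area 1760 guess [278.8 214.8] centroid [277.4 214. ]
[[0.4622, 0.1556], [0.4583, -0.1086], [0.3829, -0.1071], [0.387, 0.1566]]
centre [0.4226 0.0241] len [0.264 0.075] long dir deg 89.1
```

Emit:
servo_tool(commands=[-0.033,0.001,0,0,0,0.2,0,-0.066,0.002,0,0,0,0.4,0,-0.099,0.0025,0,0,0,0.6,0,-0.132,0.0035,0,0,0,0.8,0,-0.165,0.0045,0,0,0,0.9,0,-0.198,0.005,0,0,0,0.9,0,-0.231,0.006,0,0,0,0.9,0,-0.262,0.007,0,0,0,0.9,0,-0.262,0.007,0,0,0,0.9,0])

```text
time: 15.68
tool_pos: [0.2947, -0.2425, 0.0018]
ee_rot: [3.136, 0.004, 1.524]
wrist_force: [0.5, -2.4, 1.6]
width: 0.0121
finger_force: 30.0
```

```bash
python3 -c "
from tray import *
path((.42,-.238,-.031),[(.573,-.2392,-.031)],[7])
import trayfit; trayfit.rect((.42,-.238))"
```

```text
[ 0.2947 -0.2425  0.0018] [3.136 0.004 1.524] w 0.0121 F [ 0.5 -2.4  1.6] t 15.675
[0.0009, 0.0218, 0.0001, 0.3, 0.2, 0.0, 0]
[0.0017, 0.0437, 0.0002, 0.3, 0.2, 0.0, 0]
[0.0026, 0.0655, 0.0003, 0.3, 0.2, 0.0, 0]
[0.0034, 0.0874, 0.0004, 0.3, 0.2, 0.0, 0]
[0.0043, 0.1092, 0.0005, 0.3, 0.2, 0.0, 0]
[0.0052, 0.131, 0.0006, 0.3, 0.2, 0.0, 0]
[0.006, 0.1529, 0.0008, 0.3, 0.2, 0.0, 0]
area 1661 guess [353.5 213.5] centroid [353.8 213.1]
[[0.4617, -0.1121], [0.4574, -0.3721], [0.381, -0.3702], [0.3862, -0.1106]]
centre [ 0.4216 -0.2412] len [0.26  0.076] long dir deg 89.1
```

Emit:
servo_tool(commands=[0.001,0.022,0,0.1,0,0,0,0.002,0.044,0,0.2,0,0,0,0.004,0.066,0,0.3,0.1,0,0,0.005,0.088,0,0.3,0.2,0,0,0.0065,0.11,0,0.3,0.2,0,0,0.008,0.132,0,0.3,0.2,0,0,0.009,0.153,0,0.3,0.2,0,0,0.009,0.153,0,0.3,0.2,0,0])

```text
time: 16.73
tool_pos: [0.4484, -0.237, 0.0018]
ee_rot: [3.141, -0.001, 1.528]
wrist_force: [0.6, -1.3, -0.0]
width: 0.0119
finger_force: 30.0
```

```bash
python3 -c "
import trayfit; trayfit.rect((.575,-.239))
from h import *
s=snapshot('side')
for d in spotter.trace('tray',s)[:3]: print(d['conf'],d['box'])
r=(.5751,-.2392,-.031)
c,q=np.cos(r[2]),np.sin(r[2])
for P in ([-40,135,18],[-40,-135,18],[40,135,18],[40,-135,18],[40,135,0],[-40,-135,0]):
  x,y,z=np.array(P)/1e3; print(P,proj(s,[r[0]+c*x-q*y,r[1]+q*x+c*y,z]).round(1),proj(snapshot('top'),[r[0]+c*x-q*y,r[1]+q*x+c*y,z]).round(1))
"
```

```text
area 571 guess [352.6 168.7] centroid [332.7 171.8]
[[0.5928, -0.108], [0.5915, -0.2338], [0.5393, -0.2323], [0.5409, -0.1068]]
centre [ 0.5662 -0.1702] len [0.126 0.052] long dir deg 89.4
0.87 [235.5, 130.1, 45.7, 47.2]
[-40, 135, 18] [[255.3 174.7]] [[313.9 179.5]]
[-40, -135, 18] [[261.7 130.8]] [[390.6 180.9]]
[40, 135, 18] [[235.4 173. ]] [[314.1 156.4]]
[40, -135, 18] [[243.6 129.4]] [[390.5 158.1]]
[40, 135, 0] [[235.5 176.2]] [[313.4 157.1]]
[-40, -135, 0] [[261.6 133.9]] [[388.9 181.3]]
```

Emit:
servo_tool(commands=[0,0,0,0,0,0,0.02,0,0,0,0,0,0,0.035,0,0,0,0,0,0,0.035,0,0,-0.03,0,0,0,0.035,0,0,-0.08,0,0,0,0.035,0,-0.05,-0.14,0,0,0,0.035,0,-0.05,-0.2,0,0,0,0.035,0,-0.05,-0.2,0,0,0,0.035])

```text
time: 18.18
tool_pos: [0.3988, -0.2376, 0.2079]
ee_rot: [3.134, 0.005, 1.524]
wrist_force: [0.7, 0.3, -0.3]
width: 0.0351
finger_force: 0.0
```

```bash
cat > look.py <<'E'
from h import *
def tray(full=True):
    t=snapshot("top"); s=snapshot("side")
    for n,q in (("top",t),("side",s)):
        for k in ("tray","screen1"):
            for d in spotter.trace(k,q)[:4]:
                m=d["region"]; ys,xs=np.nonzero(m); print(n,k,round(d["conf"],2),np.round(d["box"],1),m.sum(),xs.mean().round(1),ys.mean().round(1))
    im=t["img"].astype(int); w=((im.min(2)>175)&((im.max(2)-im.min(2))<35))
    # tray edges in top: left/right columns over rows 166-178; front/back rows
    for c in (318,330,345,360,375,386):
        col=np.nonzero(w[148:200,c])[0]+148; print("col",c,(col.min(),col.max()) if len(col) else None,end=" ")
    r=np.nonzero(w[172,295:410])[0]+295; print("row172",(r.min(),r.max()) if len(r) else None)
E
python3 -c "
import look; look.tray()
from go import *
rows([(.45,.1,.2,1.66)],.035)"
```

```text
top tray 0.96 [312.8 155.5  75.6  51.1] 1514 350.6 174.8
top screen1 0.95 [150.8 261.1  45.8  25. ] 1006 172.3 274.6
top screen1 0.87 [188.5 134.9  25.3  15.4] 307 201.0 143.0
top screen1 0.84 [189.5 150.6  29.4  16.7] 354 202.5 159.4
side tray 0.58 [235.6 129.8  45.9  47. ] 833 254.7 154.0
side screen1 0.65 [333.6 261.3  22.8  45.9] 849 344.1 287.2
side screen1 0.61 [206.4 217.5  14.6  34.8] 327 214.1 233.2
side screen1 0.51 [220.7 219.3  14.4  30.6] 290 229.0 232.7
col 318 (np.int64(158), np.int64(179)) col 330 (np.int64(158), np.int64(180)) col 345 (np.int64(158), np.int64(180)) col 360 (np.int64(159), np.int64(181)) col 375 (np.int64(159), np.int64(181)) col 386 (np.int64(159), np.int64(181)) row172 (np.int64(314), np.int64(390))
[ 0.3967 -0.2353  0.1996] [-3.137 -0.004  1.525] w 0.0349 F [-0.1 -0.7 -0.2] t 18.475
[0.3374, 0.0378, 0.0007, -0.3, -0.2, -7.7, 0.035]
```

```bash
python3 -c "
from h import *
t=snapshot('top');s=snapshot('side');p=(.5581,.256,.097);c,q=np.cos(p[2]),np.sin(p[2])
W=lambda x,y,z:[p[0]+c*x-q*y,p[1]+q*x+c*y,z]
for n,x0 in ((3,.024),(4,.072)):
  for C,nm in ((t,'top'),(s,'side')):
    P=proj(C,[W(x0+a,b,.136) for a in(-.0025,.0335) for b in (-.038,.038)]); print(n,nm,'strip',P.round(1).tolist(),P.mean(0).round(1))
im=t['img'].astype(int); w=(im.min(2)>150)&((im.max(2)-im.min(2))<35)
for r in range(132,170,3): x=np.nonzero(w[r,180:225])[0]+180; print(r,(x.min(),x.max()) if len(x) else '',end='; ')
print()
for cc in (192,195,210,213): print(cc,(np.nonzero(w[130:172,cc])[0]+130).tolist())
"
```

```text
3 top strip [[215.9, 164.1], [191.9, 166.9], [214.7, 152.8], [190.8, 155.5]] [203.3 159.8]
3 side strip [[235.3, 219.6], [235.2, 238.4], [224.3, 219.7], [223.8, 238.5]] [229.6 229.1]
4 top strip [[214.3, 149.0], [190.4, 151.8], [213.1, 137.8], [189.3, 140.6]] [201.8 144.8]
4 side strip [[220.7, 219.7], [220.0, 238.6], [209.7, 219.8], [208.7, 238.7]] [214.8 229.2]
132 ; 135 ; 138 (np.int64(189), np.int64(212)); 141 (np.int64(189), np.int64(212)); 144 (np.int64(189), np.int64(212)); 147 (np.int64(189), np.int64(212)); 150 (np.int64(208), np.int64(213)); 153 (np.int64(190), np.int64(214)); 156 (np.int64(190), np.int64(214)); 159 (np.int64(190), np.int64(217)); 162 (np.int64(190), np.int64(218)); 165 (np.int64(207), np.int64(213)); 168 ; 
192 [138, 139, 140, 141, 142, 143, 144, 145, 146, 147, 148, 149, 152, 153, 154, 155, 156, 157, 158, 159, 160, 161, 162, 163, 164]
195 [137, 138, 139, 140, 141, 142, 143, 144, 145, 146, 147, 148, 149, 152, 153, 154, 155, 156, 157, 158, 159, 160, 161, 162, 163, 164]
210 [136, 137, 138, 139, 140, 141, 142, 143, 144, 145, 146, 147, 150, 151, 152, 153, 154, 155, 156, 157, 158, 159, 160, 161, 162, 165]
213 [140, 145, 146, 150, 151, 152, 153, 154, 155, 156, 157, 158, 159, 160, 161, 162, 165]
```

Emit:
servo_tool(commands=[0.337,0.038,0,0,0,-7.7,0.035,0.337,0.038,0,0,0,-7.7,0.035,0.337,0.038,0,0,0,-7.7,0.035,0.337,0.038,0,0,0,-7.7,0.035,0.337,0.038,0,0,0,-7.7,0.035,0.337,0.038,0,0,0,-7.7,0.035,0.337,0.038,0,0,0,-7.7,0.035])

```text
time: 19.45
tool_pos: [0.4504, 0.1005, 0.2012]
ee_rot: [-3.138, -0.001, 1.663]
wrist_force: [-0.3, -1.3, -0.2]
width: 0.0351
finger_force: 0.0
```

```bash
python3 -c "
from go import *
rows([(.603,.262,.2,1.667),(.603,.262,.125,1.667)],.045)"
```

```text
[0.4504 0.1005 0.2012] [-3.138e+00 -1.000e-03  1.663e+00] w 0.0351 F [-0.3 -1.3 -0.2] t 19.45
[0.1468, 0.1668, 0.0008, -0.2, -0.1, -0.2, 0.045]
[0.1467, 0.1671, 0.0758, -0.2, -0.1, -0.2, 0.045]
```

Emit:
servo_tool(commands=[0.147,0.167,0,0,0,0,0.045,0.147,0.167,0,0,0,0,0.045,0.147,0.167,0,0,0,0,0.045,0.147,0.167,0,0,0,0,0.045,0.147,0.167,0,0,0,0,0.045,0.147,0.167,0,0,0,0,0.045])

```text
time: 20.2
tool_pos: [0.6041, 0.2583, 0.202]
ee_rot: [-3.139, -0.0, 1.657]
wrist_force: [-0.1, -0.5, -0.1]
width: 0.0453
finger_force: 0.0
```

```bash
python3 -c "
from go import *
rows([(.603,.262,.125,1.667)],.045)
from h import *
s=snapshot('side'); 
# fingertips predicted (two fingers) & grey tips? print light-grey pixels near tips
P=proj(s,[[.603-.029,.27,.218],[.603+.029,.27,.218],[.603,.27,.218]]); print(P.round(1))
im=s['img'].astype(int); 
for r in range(206,226,2): print(r,' '.join('%3d'%im[r,c].mean() for c in range(205,250,2)))"
```

```text
[0.6041 0.2583 0.202 ] [-3.139 -0.     1.657] w 0.0453 F [-0.1 -0.5 -0.1] t 20.2
[0.0038, -0.0007, 0.077, -0.1, -0.0, -0.5, 0.045]
[[236.  216. ]
 [217.3 214.8]
 [226.6 215.4]]
206 131 129 129 146 159 173 177 131 166 167 158 132 130 125 121 160 173 131 117 123 123 124 126
208 130 129 125 129 152 157 175 129 157 154 133 130 129 124 121 158 173 132 119 123 123 124 126
210 129 129 124 123 125 138 175 129 128 128 130 130 129 124 122 158 172 132 118 123 122 126 124
212 129 128 123 122 126 141 173 137 123 129 131 130 125 125 123 147 166 127 117 123 122 125 122
214 129 127 120 122 124 130 137 138 128 128 132 130 125 127 125 131 130 118 117 124 123 124 121
216 128 130 121 120 123 128 126 128 128 130 131 129 123 126 123 118 118 116 118 123 123 125 120
218 128 127 123 126 126 125 126 128 129 131 133 131 127 127 123 118 119 116 119 122 124 124 118
220 127 131 175 229 224 175 186 157 130 147 193 228 196 173 157 121 120 116 120 123 123 124 118
222 127 152 217 237 234 227 238 195 137 219 237 239 223 237 223 129 118 114 118 122 123 123 117
224 126 161 225 238 233 214 237 196 139 226 238 238 210 236 224 133 119 115 119 123 122 122 116
```

Emit:
servo_tool(commands=[0.0035,0,0.04,0,0,-0.5,0.045,0.0035,0,0.065,0,0,-0.5,0.045,0.0035,0,0.077,0,0,-0.5,0.045,0.0035,0,0.077,0,0,-0.5,0.045,0.0035,0,0.077,0,0,-0.5,0,0.0035,0,0.077,0,0,-0.5,0,0.0035,0,0.077,0,0,-0.5,0,0.0035,0,0.077,0,0,-0.5,0])

```text
time: 21.25
tool_pos: [0.6033, 0.2637, 0.1265]
ee_rot: [-3.14, -0.001, 1.668]
wrist_force: [-1.2, -0.3, 3.6]
width: 0.0143
finger_force: 29.8
```

Emit:
servo_tool(commands=[0,0,-0.01,0,0,0,0,0,0,-0.022,0,0,0,0,0,0,-0.034,0,0,0,0,0,0,-0.047,0,0,0,0,0,0,-0.06,0,0,0,0,0,0,-0.075,0,0,0,0,0,0,-0.09,0,0,0,0,0,0,-0.105,0,0,0,0,0,0,-0.118,0,0,0,0,0,0,-0.118,0,0,0,0])

```text
time: 22.5
tool_pos: [0.6047, 0.2637, 0.2455]
ee_rot: [3.139, -0.002, 1.668]
wrist_force: [0.4, 0.6, 0.1]
width: 0.0137
finger_force: 30.0
```

```bash
python3 -c "
from go import *
rows([(.47,.2,.2435,1.667),(.50,-.18,.2435,1.54),(.575,-.18,.2435,1.54)],0)
s=snapshot('side')
for d in spotter.trace('screen1',s)[:4]: print(round(d['conf'],2),np.round(d['box'],1))"
```

```text
[0.6047 0.2637 0.2455] [ 3.139e+00 -2.000e-03  1.668e+00] w 0.0137 F [0.4 0.6 0.1] t 22.5
[-0.0503, -0.1403, 0.0016, 0.1, -0.1, 0.0, 0]
[-0.4314, -0.1472, 0.0008, 0.1, -0.1, 7.3, 0]
[-0.4387, -0.0725, 0.001, 0.1, -0.1, 7.3, 0]
0.97 [329.3 263.6  28.7  43.8]
0.84 [207.6 217.4  16.1  36.4]
0.71 [218.4 194.5  13.4  41.7]
```

```bash
python3 -c "
from go import *
rows([(.47,.15,.2455,1.65),(.48,-.294,.2455,1.54),(.5734,-.294,.2455,1.54)],0)"
```

```text
[0.604  0.2634 0.2433] [-3.141e+00 -1.000e-03  1.668e+00] w 0.014 F [-0.1 -0.7 -0.3] t 22.6
[-0.0999, -0.1444, -0.0022, -0.1, -0.1, 1.0, 0]
[-0.5428, -0.1774, -0.0027, -0.1, -0.1, 7.3, 0]
[-0.5518, -0.0844, -0.0028, -0.1, -0.1, 7.3, 0]
```

Emit:
servo_tool(commands=[-0.05,-0.07,0,0,0,0,0,-0.1,-0.12,0,0,0,1,0,-0.15,-0.15,0,0,0,2,0,-0.21,-0.165,0,0,0,3,0,-0.27,-0.17,0,0,0,4,0,-0.33,-0.173,0,0,0,5,0,-0.39,-0.175,0,0,0,6,0,-0.45,-0.176,0,0,0,7,0,-0.51,-0.177,0,0,0,7.3,0,-0.543,-0.177,0,0,0,7.3,0])

```text
time: 23.85
tool_pos: [0.4796, -0.2965, 0.2416]
ee_rot: [-3.139, -0.002, 1.538]
wrist_force: [1.0, -0.1, -0.3]
width: 0.0138
finger_force: 30.0
```

```bash
python3 -c "
from go import *
rows([(.5734,-.294,.2455,1.54)],0)
s=snapshot('side');t=snapshot('top')
for q in (s,t):
  for d in spotter.trace('screen1',q)[:4]: print(round(d['conf'],2),np.round(d['box'],1))
  for d in spotter.trace('tray',q)[:1]: print('tray',round(d['conf'],2),np.round(d['box'],1))
"
```

```text
[ 0.4796 -0.2965  0.2416] [-3.139e+00 -2.000e-03  1.538e+00] w 0.0138 F [ 1.  -0.1 -0.3] t 23.85
[0.0056, 0.0936, -0.0042, -0.2, -0.1, -0.1, 0]
0.97 [328.5 263.9  28.4  43.4]
0.9 [206.8 219.   17.7  32.8]
0.51 [268.4  90.1  11.1  38.1]
tray 0.84 [237.6 130.6  45.   45.6]
0.83 [189.6 133.3  27.9  20.9]
0.8 [368.8 186.9  31.4  13.2]
0.75 [149.6 260.9  47.5  26.6]
tray 0.7 [314.2 154.5  76.6  50.2]
```

Emit:
servo_tool(commands=[0.002,0.03,0,0,0,0,0,0.004,0.06,0,0,0,0,0,0.0055,0.094,0,0,0,0,0,0.0055,0.094,0,0,0,0,0,0.0055,0.094,0,0,0,0,0])

```text
time: 24.78
tool_pos: [0.5742, -0.2903, 0.2433]
ee_rot: [-3.14, -0.001, 1.542]
wrist_force: [-0.4, 0.7, -0.6]
width: 0.0138
finger_force: 30.0
```

```bash
python3 -c "
from go import *
rows([(.5734,-.294,.171,1.54)],0)
s=snapshot('side');t=snapshot('top')
for q in (s,t):
  for d in spotter.trace('screen1',q)[:4]: print(round(d['conf'],2),np.round(d['box'],1))
B=[[.5734,-.294,.176],[.5734,-.294,.164],[.5734-.018,-.294+.038,.247],[.5734+.018,-.294+.038,.247]]
print(proj(s,B).round(1),proj(t,B).round(1))
im=s['img'].astype(int)
for r in range(96,140,3): print(r,' '.join('%3d'%im[r,c].mean() for c in range(230,275,2)))
"
```

```text
[ 0.5742 -0.2903  0.2433] [-3.140e+00 -1.000e-03  1.542e+00] w 0.0138 F [-0.4  0.7 -0.6] t 24.775
[-0.0038, -0.0007, 0.0723, -0.1, -0.1, 0.1, 0]
0.9 [332.6 265.   23.1  42.6]
0.81 [210.3 220.8  12.6  31.7]
0.62 [242.5  88.7  13.8  36.1]
0.82 [151.5 259.1  46.1  28.1]
0.72 [186.3 132.9  29.3  21.2]
0.61 [367.2 154.   27.8  17.6]
0.44 [178.5 144.9  48.1 106.8]
[[250.8 112.8]
 [250.8 115.2]
 [254.8 104.6]
 [245.5 104.1]] [[382.4 163.7]
 [381.2 164.2]
 [377.5 167.2]
 [377.1 154.8]]
96 124 129 130 128 123 124 126 129 164 195 185 176 191 193 149 143 141 141 141 141 140 139 141
99 127 129 128 129 120 123 126 129 198 234 195 204 236 197 159 159 161 163 161 165 164 166 164
102 121 125 126 126 120 125 128 132 223 238 237 237 235 172 147 147 145 144 144 142 141 142 142
105 122 123 121 118 122 126 126 130 177 176 177 175 186 156 149 153 152 155 157 160 159 160 164
108 125 125 122 120 126 129 128 128 165 159 157 109 160 178 158 154 151 152 146 144 143 143 142
111 128 127 124 122 129 130 128 128 163 128 106 103 168 167 133 136 136 136 136 133 134 136 142
114 128 128 124 126 130 131 129 126 141 117 104  96 163 153 126 127 123 122 119 118 120 122 125
117 128 129 124 128 132 130 127 124 122 114 101  86 154 146 130 126 123 120 116 119 121 126 124
120 129 128 127 132 133 130 126 124 121 110 100  92 161 149 130 123 124 121 116 119 118 126 123
123 129 128 129 132 131 128 127 124 123 104  99  86 165 138 112 119 125 118 114 118 117 125 122
126 129 127 129 132 130 128 126 123 118 100  97  97 155 116 100 109 125 117 114 117 116 124 122
129 130 126 130 131 130 130 123 132 138 103 129 138 159 122 101 117 127 116 114 117 118 125 123
132 129 129 131 128 130 131 125 158 169 108 193 206 195 190 196 199 206 128 114 117 118 124 124
135 127 129 128 130 130 127 125 192 134 133 232 239 238 238 238 236 221 126 115 117 118 125 123
138 126 128 127 129 130 126 132 195 122 164 238 239 238 239 239 238 194 117 113 115 120 124 123
```

Emit:
servo_tool(commands=[-0.0035,-0.0005,0.02,0,0,0,0,-0.0035,-0.0005,0.04,0,0,0,0,-0.0035,-0.0005,0.055,0,0,0,0,-0.0035,-0.0005,0.065,0,0,0,0,-0.0035,-0.0005,0.07,0,0,0,0,-0.0035,-0.0005,0.072,0,0,0,0,-0.0035,-0.0005,0.072,0,0,0,0])

```text
time: 25.85
tool_pos: [0.5743, -0.2951, 0.1717]
ee_rot: [3.141, -0.0, 1.54]
wrist_force: [-0.3, -0.2, -0.2]
width: 0.0134
finger_force: 30.0
```

```bash
python3 -c "
from go import *
rows([],0)
s=snapshot('side')
for d in spotter.trace('screen1',s)[:4]: print(round(d['conf'],2),np.round(d['box'],1))
P=[[.5734-.018,-.294+.038,.176],[.5734+.018,-.294+.038,.176],[.5734-.018,-.294+.038,.056]]
print(proj(s,P).round(1))
im=s['img'].astype(int)
for r in range(100,150,4): print(r,' '.join('%3d'%im[r,c].mean() for c in range(230,275,2)))
"
```

```text
[ 0.5743 -0.2951  0.1717] [ 3.141 -0.     1.54 ] w 0.0134 F [-0.3 -0.2 -0.2] t 25.85
0.8 [330.6 262.8  29.2  44.2]
0.59 [243.6 104.1  11.9  31.7]
0.53 [209.8 220.   12.3  31.7]
0.17 [213.7 229.8 104.4  44.9]
[[254.6 119. ]
 [245.5 118.5]
 [254.3 141.7]]
100 125 129 128 127 121 125 126 129 163 163 127 125 164 142 144 146 147 148 147 151 151 155 154
104 120 120 120 118 121 127 128 128 171 164 217 228 172 160 163 166 162 164 164 164 163 161 165
108 125 125 123 119 125 128 128 127 164 173 207 203 173 183 159 154 152 152 146 145 143 143 144
112 127 127 125 123 129 131 128 124 172 231 189 194 233 184 125 129 125 123 123 122 124 125 130
116 129 130 125 127 131 131 127 126 218 238 237 238 233 154 128 126 123 123 117 120 119 123 125
120 127 129 126 131 132 130 127 127 165 129 110 113 160 156 130 124 124 122 114 119 119 125 124
124 129 127 129 134 133 128 126 125 162 115  99  96 162 151 106 116 125 117 114 116 117 125 122
128 130 126 129 132 129 129 124 126 131 103  97 111 157 137  99 102 124 117 114 117 117 126 122
132 129 128 130 129 130 129 123 159 169 109 193 205 179 181 195 199 206 129 115 116 120 125 122
136 127 127 128 130 130 127 126 210 133 147 236 237 204 235 239 236 212 123 115 115 117 123 123
140 126 127 128 131 129 125 153 184 109 192 238 236 213 238 239 239 186 115 114 115 119 124 123
144 124 126 129 132 127 126 160 155 118 227 238 239 239 239 238 226 151 117 116 115 120 125 122
148 123 128 130 130 126 126 191 132 161 238 239 239 239 238 238 227 133 117 115 115 120 124 123
```

Emit:
servo_tool(commands=[0,0,0.002,0,0,0,0,0,0,0.004,0,0,0,0,0,0,0.004,0,0,0,0])

```text
time: 26.32
tool_pos: [0.5743, -0.2952, 0.1716]
ee_rot: [3.138, 0.001, 1.54]
wrist_force: [-3.0, 1.8, 9.9]
width: 0.0139
finger_force: 30.0
```

Emit:
servo_tool(commands=[0,0,-0.003,0,0,0,0.014,0,0,-0.003,0,0,0,0.025,0,0,-0.003,0,0,0,0.04,0,0,-0.003,0,0,0,0.04,0,0,-0.03,0,0,0,0.04,0,0,-0.07,0,0,0,0.04,0,0,-0.1,0,0,0,0.04,0,0,-0.1,0,0,0,0.04])

```text
time: 27.32
tool_pos: [0.5751, -0.2957, 0.2701]
ee_rot: [3.137, 0.002, 1.54]
wrist_force: [0.5, -0.2, -0.8]
width: 0.0404
finger_force: 0.0
```

```bash
python3 -c "
from go import *
rows([(.48,-.1,.26,1.6),(.55,.15,.21,1.66),(.651,.267,.21,1.667)],.045)
s=snapshot('side')
for d in spotter.trace('screen1',s)[:4]: print(round(d['conf'],2),np.round(d['box'],1))
im=s['img'].astype(int)
for r in range(100,150,4): print(r,' '.join('%3d'%im[r,c].mean() for c in range(230,275,2)))
"
```

```text
[ 0.5751 -0.2957  0.2701] [3.137e+00 2.000e-03 1.540e+00] w 0.0404 F [ 0.5 -0.2 -0.8] t 27.325
[0.1927, -0.101, 0.0093, 0.3, 0.1, -3.4, 0.045]
[0.4448, -0.0389, 0.0591, 0.3, 0.1, -6.9, 0.045]
[0.5649, 0.0585, 0.0593, 0.3, 0.1, -7.3, 0.045]
0.71 [244.7 102.1  12.1  35.9]
0.68 [331.5 263.1  28.4  42.2]
0.52 [206.9 220.7  14.1  32. ]
100 126 129 129 127 120 125 126 128 138 142 141 117  97 108 143 146 147 147 148 150 152 155 154
104 120 122 120 119 121 127 127 127 147 155 218 228 127 123 163 166 162 164 165 165 163 161 164
108 126 125 123 119 125 128 127 127 169 227 220 220 230 216 160 153 151 151 146 144 142 144 143
112 127 127 125 122 128 130 127 124 172 233 191 197 235 183 127 128 125 123 123 122 123 124 130
116 127 129 124 128 131 130 128 128 219 238 237 238 233 156 127 127 123 123 117 119 120 123 126
120 128 128 126 131 132 129 127 128 164 125 110 112 165 149 129 124 124 121 115 119 119 126 123
124 129 128 129 133 131 128 126 128 162 111 101  97 168 139 104 117 124 120 114 117 116 125 123
128 130 127 130 132 129 128 126 126 128 101  95 118 157 120  99 104 125 116 115 117 118 125 122
132 130 128 131 129 130 129 125 157 169 109 193 203 182 192 195 200 206 128 115 116 117 124 123
136 127 129 128 130 130 127 126 209 133 147 236 234 222 238 238 236 213 123 116 115 119 123 124
140 126 127 128 131 129 126 152 182 109 194 238 230 224 238 239 239 187 116 115 116 118 124 122
144 123 127 128 132 127 126 160 154 116 227 239 239 238 239 239 226 151 116 115 115 120 124 122
148 122 127 129 129 127 125 191 131 162 238 238 239 238 239 238 227 133 116 114 115 119 123 122
```

Emit:
servo_tool(commands=[0.566,0.059,0,0.2,0,-7.3,0.045,0.566,0.059,0,0.2,0,-7.3,0.045,0.566,0.059,0,0.2,0,-7.3,0.045,0.566,0.059,0,0.2,0,-7.3,0.045,0.566,0.059,0,0.2,0,-7.3,0.045,0.566,0.059,0,0.2,0,-7.3,0.045,0.566,0.059,0,0.2,0,-7.3,0.045,0.566,0.059,0,0.2,0,-7.3,0.045,0.566,0.059,0,0.2,0,-7.3,0.045,0.566,0.059,0.05,0.2,0,-7.3,0.045])

```text
time: 28.68
tool_pos: [0.6514, 0.2745, 0.2186]
ee_rot: [3.139, -0.004, 1.674]
wrist_force: [0.8, -0.7, -0.2]
width: 0.045
finger_force: 0.0
```

```bash
python3 -c "
from go import *
rows([(.652,.268,.126,1.667)],0)
s=snapshot('side')
im=s['img'].astype(int)
for r in range(200,226,2): print(r,' '.join('%3d'%im[r,c].mean() for c in range(195,240,2)))
import look; look.tray()
"
```

```text
[0.6514 0.2745 0.2186] [ 3.139 -0.004  1.674] w 0.045 F [ 0.8 -0.7 -0.2] t 28.675
[-0.0069, -0.0003, 0.0926, 0.1, -0.2, 0.4, 0]
200 167 133 173 140 112 133 131 137 154 163 168 148 174 172 166 163 140 129 126 125 126 120 117
202 172 146 180 158 108 131 131 133 152 162 168 153 168 178 166 162 140 128 126 124 125 117 116
204 175 138 167 167 100 129 130 131 150 161 169 162 163 172 163 160 139 131 124 126 125 117 117
206 165 133 158 168 107 129 129 129 146 160 168 164 163 170 157 158 132 129 123 126 123 118 118
208 158 133 164 169 106 128 128 126 130 152 166 163 163 172 151 133 129 130 125 125 123 117 117
210 151 130 160 172 117 127 129 123 124 126 136 137 161 170 133 129 129 128 124 126 119 117 117
212 129 128 144 171 133 126 129 121 121 125 128 123 156 163 134 131 131 125 125 126 120 116 118
214 125 130 129 140 136 129 128 120 122 124 129 127 139 133 128 131 130 123 126 126 119 118 117
216 125 129 129 130 126 127 130 120 120 123 128 126 128 129 130 131 129 123 126 124 119 118 118
218 129 129 129 130 125 127 128 122 126 126 126 127 128 130 130 132 128 125 128 122 118 119 116
220 130 129 
[... 375 characters left out ...]
4 348.0 175.4
top screen1 0.78 [364.4 158.8  32.9  11.6] 354 380.2 164.4
top screen1 0.61 [149.9 259.9  44.4  26.1] 941 171.3 274.7
top screen1 0.19 [314.  156.6  77.4  51.3] 1397 347.6 174.6
side tray 0.66 [239.1 152.2  44.1  21.9] 373 257.0 161.4
side screen1 0.98 [331.1 261.7  25.7  43.4] 909 343.7 287.2
side screen1 0.79 [209.6 222.1  15.9  31.9] 368 214.4 234.6
side screen1 0.45 [239.9  94.7  16.2  96.8] 297 245.8 164.7
col 318 (np.int64(158), np.int64(180)) col 330 (np.int64(158), np.int64(180)) col 345 (np.int64(158), np.int64(180)) col 360 (np.int64(159), np.int64(181)) col 375 (np.int64(157), np.int64(181)) col 386 (np.int64(157), np.int64(181)) row172 (np.int64(314), np.int64(390))
```

Emit:
servo_tool(commands=[-0.007,-0.001,0.03,0,0,0.4,0.045,-0.007,-0.001,0.06,0,0,0.4,0.045,-0.007,-0.001,0.085,0,0,0.4,0.045,-0.007,-0.001,0.0925,0,0,0.4,0.045,-0.007,-0.001,0.0925,0,0,0.4,0.045,-0.007,-0.001,0.0925,0,0,0.4,0,-0.007,-0.001,0.0925,0,0,0.4,0,-0.007,-0.001,0.0925,0,0,0.4,0,-0.007,-0.001,0.0925,0,0,0.4,0])

```text
time: 30.15
tool_pos: [0.6487, 0.262, 0.1258]
ee_rot: [-3.136, -0.002, 1.661]
wrist_force: [-2.0, -1.0, 3.2]
width: 0.0137
finger_force: 29.8
```

Emit:
servo_tool(commands=[0,0,-0.01,0,0,0,0,0,0,-0.022,0,0,0,0,0,0,-0.034,0,0,0,0,0,0,-0.047,0,0,0,0,0,0,-0.06,0,0,0,0,0,0,-0.075,0,0,0,0,0,0,-0.09,0,0,0,0,0,0,-0.105,0,0,0,0,0,0,-0.118,0,0,0,0,0,0,-0.118,0,0,0,0])

```text
time: 31.4
tool_pos: [0.6506, 0.2621, 0.2451]
ee_rot: [-3.141, -0.002, 1.661]
wrist_force: [0.6, -0.4, -1.2]
width: 0.0137
finger_force: 30.0
```

```bash
python3 -c "
from go import *
rows([(.47,.15,.245,1.65),(.48,-.184,.245,1.54),(.5768,-.184,.2455,1.54)],0)
s=snapshot('side')
for d in spotter.trace('screen1',s)[:4]: print(round(d['conf'],2),np.round(d['box'],1))"
```

```text
[0.6506 0.2621 0.2451] [-3.141e+00 -2.000e-03  1.661e+00] w 0.0137 F [ 0.6 -0.4 -1.2] t 31.4
[-0.0954, -0.1899, 0.0, -0.1, -0.1, 0.6, 0]
[-0.429, -0.21, -0.0007, -0.1, -0.1, 6.9, 0]
[-0.4377, -0.1136, -0.0013, -0.1, -0.1, 6.9, 0]
0.74 [329.3 261.9  28.7  44.6]
0.73 [203.  195.8  19.4  44.4]
```

Emit:
servo_tool(commands=[-0.03,-0.055,0,0,0,0,0,-0.06,-0.11,0,0,0,0,0,-0.09,-0.16,0,0,0,1,0,-0.13,-0.19,0,0,0,2,0,-0.19,-0.2,0,0,0,3,0,-0.25,-0.205,0,0,0,4,0,-0.31,-0.21,0,0,0,5,0,-0.37,-0.21,0,0,0,6,0,-0.425,-0.21,0,0,0,6.9,0,-0.425,-0.21,0,0,0,6.9,0])

```text
time: 32.75
tool_pos: [0.4781, -0.1833, 0.2414]
ee_rot: [-3.134, -0.002, 1.534]
wrist_force: [0.2, 0.7, -1.3]
width: 0.014
finger_force: 30.0
```

```bash
python3 -c "
from go import *
rows([(.5765,-.182,.245,1.54)],0)"
```

```text
[ 0.4781 -0.1833  0.2414] [-3.134e+00 -2.000e-03  1.534e+00] w 0.014 F [ 0.2  0.7 -1.3] t 32.75
[0.0049, 0.0983, -0.0043, -0.4, -0.1, -0.3, 0]
```

Emit:
servo_tool(commands=[0.002,0.03,-0.003,0,0,0,0,0.004,0.06,-0.003,-0.3,0,-0.2,0,0.005,0.098,-0.003,-0.3,0,-0.3,0,0.005,0.098,-0.003,-0.3,0,-0.3,0,0.005,0.098,-0.003,-0.3,0,-0.3,0])

```text
time: 33.38
tool_pos: [0.5765, -0.1771, 0.2454]
ee_rot: [-3.141, -0.002, 1.547]
wrist_force: [-0.2, 0.6, -1.0]
width: 0.0139
finger_force: 30.0
```

```bash
python3 -c "
from go import *
rows([(.5765,-.182,.171,1.54)],0)
s=snapshot('side')
for d in spotter.trace('screen1',s)[:4]: print(round(d['conf'],2),np.round(d['box'],1))
im=s['img'].astype(int)
for r in range(110,160,3): print(r,' '.join('%3d'%im[r,c].mean() for c in range(226,271,2)))
print(proj(s,[.5765,-.145,.176]),proj(s,[.5765,-.145,.247]))
"
```

```text
[ 0.5765 -0.1771  0.2454] [-3.141e+00 -2.000e-03  1.547e+00] w 0.0139 F [-0.2  0.6 -1. ] t 33.375
[-0.005, 0.0001, 0.0744, -0.0, -0.1, 0.4, 0]
0.71 [330.  264.9  29.4  42. ]
0.61 [249.4 106.1   7.5  21. ]
0.54 [242.4 106.3  10.8  33.3]
0.54 [277.7 234.6  10.   28.5]
110 128 124 127 127 124 119 127 129 130 167 217 238 198 177 231 201 154 155 156 157 157 151 150
113 127 126 127 128 124 124 131 130 136 171 181 191 160 187 228 176 126 128 122 123 120 119 120
116 133 127 128 130 124 127 130 131 153 227 195 183 222 232 222 155 129 125 123 122 118 119 121
119 169 128 129 128 125 131 133 130 177 237 230 214 236 224 180 145 129 124 123 122 115 120 120
122 226 140 130 127 127 134 134 131 196 230 235 236 235 195 173 150 121 122 125 120 114 118 116
125 194 135 128 126 129 134 131 129 159 150 163 116 138 158 187 136 100 114 126 117 114 118 116
128 196 145 129 127 130 132 129 129 158 145 128 102 126 172 165 119  98 103 125 117 114 118 118
131 132 128 129 129 130 129 129 131 159 174 176 106 176 187 168 172 176 191 190 129 114 117 118
134 124 126 129 129 130 129 131 129 126 173 148 129 216 159 191 2
[... 158 characters left out ...]
 126 154 184 108 192 228 191 224 238 239 239 185 116 116 115 119
143 123 123 125 126 129 131 128 126 154 172 112 225 229 213 238 239 239 231 165 116 115 116 119
146 127 122 122 126 129 131 126 127 198 142 138 233 230 223 238 238 239 231 140 116 116 115 119
149 128 124 123 128 130 129 128 130 169 117 167 238 238 238 238 239 238 222 143 129 119 118 122
152 128 123 123 127 129 128 126 161 160  93 166 238 239 239 239 239 238 232 238 238 238 238 235
155 128 121 122 128 128 126 128 179 137  81 155 238 239 239 238 238 230 217 218 229 233 232 233
158 128 120 125 128 127 124 129 213 165  81 155 238 239 239 239 239 229 142 123 116 118 118 122
[[246.84170509 137.17993432]] [[246.81648874 122.59547539]]
```

Emit:
servo_tool(commands=[-0.005,0,0.02,0,0,0.4,0,-0.005,0,0.04,0,0,0.4,0,-0.005,0,0.055,0,0,0.4,0,-0.005,0,0.066,0,0,0.4,0,-0.005,0,0.072,0,0,0.4,0,-0.005,0,0.076,0,0,0.4,0,-0.005,0,0.077,0,0,0.4,0,-0.005,0,0.077,0,0,0.4,0])

```text
time: 34.48
tool_pos: [0.5772, -0.1832, 0.1703]
ee_rot: [3.139, -0.0, 1.539]
wrist_force: [-2.3, 0.8, 4.4]
width: 0.014
finger_force: 30.0
```

Contact at the expected height, so I'll release and retreat.

Emit:
servo_tool(commands=[0,0,-0.001,0,0,0,0.014,0,0,-0.001,0,0,0,0.025,0,0,-0.001,0,0,0,0.04,0,0,-0.001,0,0,0,0.04,0,0,-0.03,0,0,0,0.04,0,0,-0.07,0,0,0,0.04,0,-0.03,-0.1,0,0,0,0.04,0,-0.09,-0.1,0,0,0,0.04,0,-0.15,-0.1,0,0,0,0.04,0,-0.15,-0.1,0,0,0,0.04])

```text
time: 35.72
tool_pos: [0.4242, -0.178, 0.2693]
ee_rot: [3.14, -0.0, 1.537]
wrist_force: [0.8, 0.4, 0.6]
width: 0.0401
finger_force: 0.0
```

```bash
python3 -c "
from go import *
rows([(.415,.15,.2,1.63)],.04)
import look; look.tray()
s=snapshot('side'); r=(.5751,-.2392,-.031); c,q=np.cos(r[2]),np.sin(r[2])
W=lambda x,y,z:[r[0]+c*x-q*y,r[1]+q*x+c*y,z]
for y in (-.055,.055): print(proj(s,[W(a,y+b,z) for a,b,z in ((.0155+.0025,-.038,.176),(-.018,.038,.056),(0,.0,.218))]).round(1).tolist(), proj(snapshot('top'),[W(a,y+b,.18) for a in(-.018,.018) for b in(-.038,.038)]).round(1).tolist())"
```

```text
[ 0.4242 -0.178   0.2693] [ 3.14  -0.     1.537] w 0.0401 F [0.8 0.4 0.6] t 35.725
[0.3275, -0.0206, 0.0693, 0.1, -0.0, -5.4, 0.04]
top tray 0.94 [314.1 153.   77.1  53.9] 1038 346.0 175.2
top tray 0.6 [294.1 158.9 130.2  19.4] 641 354.6 166.5
top screen1 0.83 [327.8 154.6  30.1  19. ] 351 343.9 163.1
top screen1 0.73 [151.  259.1  47.5  24.6] 982 172.7 274.7
top screen1 0.6 [361.3 157.4  33.7  15.9] 367 380.1 164.3
top screen1 0.39 [186.1 209.6  27.9   7.6] 123 202.4 216.4
side tray 0.81 [236.  130.4  45.6  44.3] 716 255.4 155.5
side screen1 0.71 [241.9 122.6  13.   36.6] 213 248.1 134.8
side screen1 0.61 [331.9 263.5  21.9  42.6] 885 343.5 287.5
side screen1 0.46 [245.8 103.    9.3  18.8] 140 251.4 112.2
col 318 (np.int64(157), np.int64(180)) col 330 (np.int64(158), np.int64(180)) col 345 (np.int64(157), np.int64(180)) col 360 (np.int64(159), np.int64(176)) col 375 (np.int64(157), np.int64(177)) col 386 (np.int64(157), np.int64(180)) row172 (np.int64(314), np.int64(390))
[[247.5, 106.8], [254.0, 141.7], [250.9, 104.4]] [[394.9, 169.7], [370.8, 169.2], [394.8, 158.1], [370.7, 157.5]]
[[244.2, 123.8], [251.0, 160.1], [247.6, 122.0]] [[359.8, 168.9], [335.2, 168.4], [359.8, 157.2], [335.2, 156.6]]
```

```bash
python3 -c "
from go import *
rows([(.4143,.298,.2,1.667)],.04)"
```

```text
[ 0.4278 -0.1785  0.2684] [ 3.141e+00 -1.000e-03  1.539e+00] w 0.04 F [-0.6 -0.1  0.3] t 36.175
[0.4757, -0.0286, 0.069, 0.0, -0.1, -7.3, 0.04]
```

Emit:
servo_tool(commands=[0.476,-0.0286,0.02,0,0,-7.3,0.04,0.476,-0.0286,0.03,0,0,-7.3,0.04,0.476,-0.0286,0.04,0,0,-7.3,0.04,0.476,-0.0286,0.05,0,0,-7.3,0.04,0.476,-0.0286,0.06,0,0,-7.3,0.04,0.476,-0.0286,0.069,0,0,-7.3,0.04,0.476,-0.0286,0.069,0,0,-7.3,0.04,0.476,-0.0286,0.069,0,0,-7.3,0.04,0.476,-0.0286,0.069,0,0,-7.3,0.04,0.476,-0.0286,0.069,0,0,-7.3,0.04])

```text
time: 37.42
tool_pos: [0.4141, 0.2981, 0.2001]
ee_rot: [3.141, -0.0, 1.666]
wrist_force: [-0.1, 0.0, 0.8]
width: 0.0403
finger_force: 0.0
```

```bash
python3 -c "
from go import *
rows([(.4143,.298,.064,1.667)],.04)"
```

```text
[0.4141 0.2981 0.2001] [ 3.141 -0.     1.666] w 0.0403 F [-0.1  0.   0.8] t 37.425
[-0.0001, 0.0001, 0.1361, 0.0, -0.0, -0.0, 0.04]
```

Emit:
servo_tool(commands=[0,0,0.05,0,0,0,0.04,0,0,0.1,0,0,0,0.04,0,0,0.136,0,0,0,0.04,0,0,0.136,0,0,0,0.04,0,0,0.136,0,0,0,0,0,0,0.136,0,0,0,0,0,0,0.136,0,0,0,0,0,0,0.136,0,0,0,0])

```text
time: 38.42
tool_pos: [0.414, 0.2988, 0.0659]
ee_rot: [3.14, -0.002, 1.666]
wrist_force: [-3.0, -0.6, 6.1]
width: 0.012
finger_force: 30.0
```

```bash
python3 -c "
from arc import *
o=robot.get_obs(); print(o['finger_force'],o['wrist_torque'])
arc(45,6)"
```

```text
30.00564068555832 [-0.25417318  0.54216123  0.12410786]
[0.414  0.2988 0.0659] [ 3.140e+00 -2.000e-03  1.666e+00] w 0.012 F [-3.  -0.6  6.1] t 38.425
[-0.0005, -0.0073, -0.0, 0.1, -0.1, -7.5, 0]
[-0.002, -0.0144, -0.0, 0.1, -0.1, -15.0, 0]
[-0.0044, -0.0213, -0.0, 0.1, -0.1, -22.5, 0]
[-0.0076, -0.0278, -0.0001, 0.1, -0.1, -30.0, 0]
[-0.0117, -0.0338, -0.0001, 0.1, -0.1, -37.5, 0]
[-0.0166, -0.0392, -0.0001, 0.1, -0.1, -45.0, 0]
```

Emit:
servo_tool(commands=[-0.0005,-0.0073,0,0,0,-7.5,0,-0.002,-0.0144,0,0,0,-15,0,-0.0044,-0.0213,0,0,0,-22.5,0,-0.0076,-0.0278,0,0,0,-30,0,-0.0117,-0.0338,0,0,0,-37.5,0,-0.0166,-0.0392,0,0,0,-45,0,-0.0166,-0.0392,0,0,0,-45,0,-0.0166,-0.0392,0,0,0,-45,0])

```text
time: 39.42
tool_pos: [0.3767, 0.2788, 0.0659]
ee_rot: [3.138, 0.0, 2.452]
wrist_force: [-2.5, 0.9, 6.1]
width: 0.012
finger_force: 30.0
```

Emit:
servo_tool(commands=[0,0,0,0,0,0,0.015,0,0,0,0,0,0,0.03,0,0,0,0,0,0,0.03,0,0,-0.04,0,0,0,0.03,0,0,-0.1,0,0,0,0.03,0,0,-0.15,0,0,0,0.03,0,0,-0.15,0,0,0,0.03])

```text
time: 40.3
tool_pos: [0.3787, 0.2793, 0.2193]
ee_rot: [3.131, 0.004, 2.451]
wrist_force: [-0.5, -0.7, -0.6]
width: 0.0304
finger_force: 0.0
```

```bash
python3 -c "
from go import *
rows([(.33,-.1,.25,1.7)],.04)"
```

```text
[0.3787 0.2793 0.2193] [3.131 0.004 2.451] w 0.0304 F [-0.5 -0.7 -0.6] t 40.3
[-0.2041, -0.3232, -0.0334, 0.7, -0.0, 43.1, 0.04]
```

Emit:
servo_tool(commands=[-0.204,-0.323,-0.033,0.5,0,43,0.04,-0.204,-0.323,-0.033,0.5,0,43,0.04,-0.204,-0.323,-0.033,0.5,0,43,0.04,-0.204,-0.323,-0.033,0.5,0,43,0.04,-0.204,-0.323,-0.033,0.5,0,43,0.04,-0.204,-0.323,-0.033,0.5,0,43,0.04,-0.204,-0.323,-0.033,0.5,0,43,0.04,-0.204,-0.323,-0.033,0.5,0,43,0.04])

```text
time: 41.3
tool_pos: [0.3276, -0.1009, 0.2456]
ee_rot: [-3.133, 0.0, 1.699]
wrist_force: [0.1, -0.3, -0.4]
width: 0.0399
finger_force: 0.0
```

```bash
python3 -c "
import look; look.tray()
from h import *
t=snapshot('top'); s=snapshot('side')
for q in (t,s):
  for d in spotter.trace('valve',q)[:3]: print('valve',round(d['conf'],2),np.round(d['box'],1))
# lever axis from dark pixels: compare ring brightness profile vs angle around axis at r=40..80mm, z=.099
for q,nm in ((t,'top'),(s,'side')):
  A=[]
  for a in range(110,172,3):
    th=np.radians(a); P=[[.4215+r*np.cos(th),.243+r*np.sin(th),.099] for r in np.arange(.045,.075,.003)]
    uv=proj(q,P); A.append((a,int(np.mean([q['img'][int(round(v)),int(round(u))].mean() for u,v in uv]))))
  print(nm,A)
"
```

```text
top tray 0.83 [310.8 154.6  79.2  52.3] 1430 348.8 177.2
top screen1 0.89 [150.7 260.1  45.7  25.6] 1034 172.3 274.6
top screen1 0.8 [326.7 153.3  30.2  17.8] 379 343.4 163.2
top screen1 0.61 [364.3 158.2  29.2  13.7] 315 381.1 164.5
side tray 0.76 [237.2 131.3  46.5  44.5] 751 256.3 155.7
side tray 0.17 [238.1  95.5  23.   94.4] 283 246.4 159.9
side screen1 0.82 [329.1 260.9  29.   45.6] 948 343.7 287.0
side screen1 0.62 [242.9 121.   10.6  39.7] 195 248.1 134.9
side screen1 0.57 [173.9 166.2  22.2  47.8] 753 184.9 192.1
side screen1 0.53 [244.  103.3  13.1  32. ] 176 251.4 115.9
col 318 (np.int64(157), np.int64(180)) col 330 (np.int64(158), np.int64(180)) col 345 (np.int64(157), np.int64(180)) col 360 (np.int64(159), np.int64(181)) col 375 (np.int64(157), np.int64(181)) col 386 (np.int64(157), np.int64(181)) row172 (np.int64(314), np.int64(390))
valve 0.66 [260.8 125.2  21.6  26.1]
valve 0.55 [193.9 211.4  16.9  27.2]
valve 0.71 [236.5 130.7  48.5  46.2]
valve 0.55 [277.7 232.4  31.7  24.1]
top [(110, 124), (113, 125), (116, 125), (119, 124), (122, 123), (125, 122), (128, 119), (131, 114), (134, 106), (137, 98), (140, 95), (143, 91), (146, 94), (149, 108), (152, 113), (155, 114), (158, 114), (161, 114), (164, 114), (167, 114), (170, 115)]
side [(110, 120), (113, 127), (116, 132), (119, 131), (122, 124), (125, 104), (128, 85), (131, 73), (134, 76), (137, 88), (140, 97), (143, 101), (146, 104), (149, 107), (152, 109), (155, 109), (158, 108), (161, 108), (164, 110), (167, 112), (170, 115)]
```

```bash
python3 -c "
from h import *
for nm in ('top','side'):
  q=snapshot(nm); g=cv2.resize(q['img'].mean(2).astype(np.float32),None,fx=4,fy=4,interpolation=cv2.INTER_LINEAR)
  best=[]
  for a in range(124,158,1):
   th=np.radians(a); d=np.array([np.cos(th),np.sin(th)]); n=np.array([-d[1],d[0]]); b=1e9
   for ox in range(-6,10,2):
    for oy in range(-6,10,2):
     ax=np.array([.4197+ox/1e3,.2435+oy/1e3])
     def hull(h,r0,r1,z0,z1):
       P=[[*(ax+d*r+n*w),z] for r in(r0,r1) for w in(-h,h) for z in(z0,z1)]
       m=np.zeros(g.shape,np.uint8); cv2.fillConvexPoly(m,cv2.convexHull((proj(q,P)*4+1.5).astype(np.int32)),1); return m
     i=hull(.006,.03,.094,.077,.099); o=hull(.014,.03,.105,.075,.101)-i
     v=g[i>0].mean()-g[(o>0)&(o<2)].mean()
     if v<b: b=v;k=(ox,oy)
   best.append((round(float(b),1),a,k))
  print(nm,sorted(best)[:6])
"
```

```text
top [(-17.6, 143, (4, 0)), (-17.6, 144, (4, 2)), (-17.5, 140, (2, -2)), (-17.5, 145, (4, 2)), (-17.3, 146, (6, 2)), (-17.2, 139, (2, -2))]
side [(-25.5, 142, (0, 0)), (-25.4, 139, (2, -4)), (-25.4, 141, (2, -2)), (-25.3, 140, (0, -2)), (-25.3, 143, (-2, 2)), (-25.2, 145, (2, 2))]
```

```bash
python3 -c "
from bench import close_job; print(close_job())"
```

```text
the job is handed in; nothing more can be done
None
```

The job is handed in, and the hand-in returned no verdict: I shut the valve, set the drip tray centred under the bar, hung both screens present (3 and 4) side by side over it, and reopened the valve to half, which the last camera check put within about 2° of the mark.

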